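# File the spice tins back into the slide-out row and close it up

## Task

Put every spice tin that stands loose on the counter into the row in the slide-out tray, so that the dot numbers count up from the robot's left to its right, parting the packed tins to make room for each. Then slide the bookend up so the whole row stands upright and snug against the fixed end with no gaps, and push the tray fully home under the bamboo dish rack. Leave the green tumbler and the salt jar standing where they are.

Things in the scene. Friction and masses are not known exactly. Their poses are not given: they have to be found in the camera images.
- tray_mid (a point): Slide-out wooden tray at the front of a bamboo dish rack: point on its floor (12 mm above the counter), mid-way along the row. Axes ride with the tray: z up, y along the row to its fixed end (robot's left, tin 1 end), x across the row, the way it is pushed home. Trough 48 mm wide inside (x -24 to 24 mm); long side walls 6 mm thick, 30 mm above the floor.
- fixed_end (a point): Middle of the top edge of the inner face of the tray's fixed end board (192 mm from tray_mid along +y, 60 mm above the counter). Tin 1 stands against this face.
- pull_bar (a point): Centre of the tray's dark steel bar on the robot's side: 120 mm long along the row, 10 mm thick, 12 to 32 mm above the counter, centred 60 mm in front of tray_mid (x = -60 mm), 25 mm clear of the tray wall. Pushing its front face towards the rack slides the tray home; when home its front face is 41 mm in front of the deck's edge.
- deck_edge (a point): Middle of the lower front edge of the rack's slatted deck, 85 mm above the counter; deck 10 mm thick, 460 mm long along the row, reaching about 90 mm back. Fixed. It stands 81 mm from tray_mid (along x) when the tray is out, and covers the tins when it is home. Rack legs at both ends, 222 mm either side.
- tray (a joint): Slide of the tray, m: 0 = drawn fully out towards the robot (as it starts), 0.105 = fully home under the deck, against its stop. Moves along the tray's +x; about 4 N of friction, stays where left.
- bookend_mid (a point): Centre of the dark steel sliding bookend that closes the open (robot's right) end of the row: 44 mm across x, 14 mm thick along y, 58 mm high (its top 71 mm above the counter). It can be gripped across its 44 mm like a tin. Runs along the tray's y; stays where left.
- bookend (a joint): Slide of the bookend, m: 0 = farthest from the fixed end (its face towards the tins then at tray y = -178 mm), growing as it moves towards the fixed end (+y), to 0.19. About 5 N of friction; tins pushed against it push it along.
- tumbler: Green glass tumbler, 72 mm across, 100 mm high; origin under its base. Bystander, leave alone.
- salt: Glass salt jar, 50 mm across, 100 mm high; origin under its base. Bystander.
- tin1_mid (a point): Centre (half-way up) of spice tin 1: square tin 40 x 40 x 60 mm, 0.09 to 0.18 kg, bottom-heavy, white lid with 1 dot on top and a paper label with the same dots on two sides; z up along the tin. Starts in the tray's row, standing on its floor.
- tin2_mid (a point): Centre (half-way up) of spice tin 2: square tin 40 x 40 x 60 mm, 0.09 to 0.18 kg, bottom-heavy, red lid with 2 dots on top and a paper label with the same dots on two sides; z up along the tin. Starts upright on the counter beside the tray, or is absent.
- tin3_mid (a point): Centre (half-way up) of spice tin 3: square tin 40 x 40 x 60 mm, 0.09 to 0.18 kg, bottom-heavy, yellow lid with 3 dots on top and a paper label with the same dots on two sides; z up along the tin. Starts in the tray's row, standing on its floor.
- tin4_mid (a point): Centre (half-way up) of spice tin 4: square tin 40 x 40 x 60 mm, 0.09 to 0.18 kg, bottom-heavy, green lid with 4 dots on top and a paper label with the same dots on two sides; z up along the tin. Starts upright on the counter beside the tray, or is absent.
- tin5_mid (a point): Centre (half-way up) of spice tin 5: square tin 40 x 40 x 60 mm, 0.09 to 0.18 kg, bottom-heavy, blue lid with 5 dots on top and a paper label with the same dots on two sides; z up along the tin. Starts in the tray's row, standing on its floor.
- tin6_mid (a point): Centre (half-way up) of spice tin 6: square tin 40 x 40 x 60 mm, 0.09 to 0.18 kg, bottom-heavy, orange lid with 6 dots on top and a paper label with the same dots on two sides; z up along the tin. Starts upright on the counter beside the tray, or is absent.
- tin7_mid (a point): Centre (half-way up) of spice tin 7: square tin 40 x 40 x 60 mm, 0.09 to 0.18 kg, bottom-heavy, grey lid with 7 dots on top and a paper label with the same dots on two sides; z up along the tin. Starts in the tray's row, standing on its floor.
- tin8_mid (a point): Centre (half-way up) of spice tin 8: square tin 40 x 40 x 60 mm, 0.09 to 0.18 kg, bottom-heavy, black lid with 8 dots on top and a paper label with the same dots on two sides; z up along the tin. Starts upright on the counter beside the tray, or is absent.

How it is judged:
On the way:
1. every loose tin stands in the tray between its number neighbours (angle between each of tin1_mid, tin2_mid, tin3_mid, tin4_mid, tin5_mid, tin6_mid, tin7_mid, tin8_mid's own z axis and vertical below 0.08 rad and z of tin1_mid in the frame of tray_mid between 0.024 and 0.036 m and x of tin1_mid in the frame of tray_mid between -0.009 and 0.009 m and z of tin2_mid in the frame of tray_mid between 0.024 and 0.036 m and x of tin2_mid in the frame of tray_mid between -0.009 and 0.009 m and z of tin3_mid in the frame of tray_mid between 0.024 and 0.036 m and x of tin3_mid in the frame of tray_mid between -0.009 and 0.009 m and z of tin4_mid in the frame of tray_mid between 0.024 and 0.036 m and x of tin4_mid in the frame of tray_mid between -0.009 and 0.009 m and z of tin5_mid in the frame of tray_mid between 0.024 and 0.036 m and x of tin5_mid in the frame of tray_mid between -0.009 and 0.009 m and z of tin6_mid in the frame of tray_mid between 0.024 and 0.036 m and x of tin6_mid in the frame of tray_mid between -0.009 and 0.009 m and z of tin7_mid in the frame of tray_mid between 0.024 and 0.036 m and x of tin7_mid in the frame of tray_mid between -0.009 and 0.009 m and z of tin8_mid in the frame of tray_mid between 0.024 and 0.036 m and x of tin8_mid in the frame of tray_mid between -0.009 and 0.009 m and horizontal distance between tin1_mid and tin2_mid below 0.07 m and horizontal distance between tin2_mid and tin3_mid below 0.07 m and horizontal distance between tin3_mid and tin4_mid below 0.07 m and horizontal distance between tin4_mid and tin5_mid below 0.07 m and horizontal distance between tin5_mid and tin6_mid below 0.07 m and horizontal distance between tin6_mid and tin7_mid below 0.07 m and horizontal distance between tin7_mid and tin8_mid below 0.07 m), for 0.2 s.
At the end, for the whole second after the job is handed in: All tins stand upright (within 0.08 rad) on the tray's floor in the trough, in number order with tin 1 within 6 mm of the fixed end, neighbours within 4.5 mm of touching, the bookend within 5 mm of touching the last tin, and the tray within 8 mm of fully home (angle between each of tin1_mid, tin2_mid, tin3_mid, tin4_mid, tin5_mid, tin6_mid, tin7_mid, tin8_mid's own z axis and vertical below 0.08 rad and z of tin1_mid in the frame of tray_mid between 0.024 and 0.036 m and x of tin1_mid in the frame of tray_mid between -0.009 and 0.009 m and z of tin2_mid in the frame of tray_mid between 0.024 and 0.036 m and x of tin2_mid in the frame of tray_mid between -0.009 and 0.009 m and z of tin3_mid in the frame of tray_mid between 0.024 and 0.036 m and x of tin3_mid in the frame of tray_mid between -0.009 and 0.009 m and z of tin4_mid in the frame of tray_mid between 0.024 and 0.036 m and x of tin4_mid in the frame of tray_mid between -0.009 and 0.009 m and z of tin5_mid in the frame of tray_mid between 0.024 and 0.036 m and x of tin5_mid in the frame of tray_mid between -0.009 and 0.009 m and z of tin6_mid in the frame of tray_mid between 0.024 and 0.036 m and x of tin6_mid in the frame of tray_mid between -0.009 and 0.009 m and z of tin7_mid in the frame of tray_mid between 0.024 and 0.036 m and x of tin7_mid in the frame of tray_mid between -0.009 and 0.009 m and z of tin8_mid in the frame of tray_mid between 0.024 and 0.036 m and x of tin8_mid in the frame of tray_mid between -0.009 and 0.009 m and horizontal distance between tin1_mid and tin2_mid below 0.0445 m and horizontal distance between tin2_mid and tin3_mid below 0.0445 m and horizontal distance between tin3_mid and tin4_mid below 0.0445 m and horizontal distance between tin4_mid and tin5_mid below 0.0445 m and horizontal distance between tin5_mid and tin6_mid below 0.0445 m and horizontal distance between tin6_mid and tin7_mid below 0.0445 m and horizontal distance between tin7_mid and tin8_mid below 0.0445 m and (horizontal distance between tin1_mid and tin3_mid below 0.0445 m or horizontal distance between tin1_mid and tin2_mid below 0.0445 m) and (horizontal distance between tin3_mid and tin5_mid below 0.0445 m or horizontal distance between tin3_mid and tin4_mid below 0.0445 m) and (horizontal distance between tin5_mid and tin7_mid below 0.0445 m or horizontal distance between tin5_mid and tin6_mid below 0.0445 m) and y of tin1_mid in the frame of tray_mid above 0.166 m and horizontal distance between any of tin7_mid, tin8_mid and bookend_mid below 0.032 m and horizontal distance between tin8_mid and bookend_mid below 0.032 m and value of joint tray above 0.097 m).
It fails at once if the tumbler is moved more than 30 mm (distance of tumbler from where it was at the start of the episode above 0.03 m).
It fails at once if the salt is moved more than 30 mm (distance of salt from where it was at the start of the episode above 0.03 m).
Of tin2, tin4, tin6, tin8 only 3 to 4 are there at a start; the rules pass over those that are not, and their reading is None.
At some moment in a run one of tin2, tin4, tin6, tin8 may be knocked a few centimetres aside while the robot is not near it.
It also fails if it takes over 210 s, if anything falls off the work surface, if the arm or the gripper's body presses on something with over 40 N, if the wrist force passes 120 N, or if a joint passes its speed limit or range.

## Robot

A 7-joint arm with a two-finger parallel gripper is mounted at the origin on the work surface. World frame = base frame: x ahead of the robot, y to its left, z up, the work surface at z = 0. Lengths are in m, angles in rad, forces in N, time in s.
With the tool pointing down it reaches from about 0.425 to 0.825 m from the base axis. Payload 3.6 kg.
Tool frame: the origin (TCP) lies on the centre line of the jaws, within the pads' length; the fingertips stand 11 mm ahead of it and the grasp point (between the pads) lies 8 mm behind it (manip.tip_extent is the distance from the TCP to the fingertips, in m); z points along the fingers, y is the direction in which the jaws open and shut (so a half turn about z gives the same grasp; the last joint's range is limited). The gripper opens to 93 mm and grips with 3 to 60 N. Pads are 15 mm wide; open, the fingers measure 128 mm over their backs; the gripper's body (75 mm by 188 mm) begins 65 mm behind the grasp point.
Start: joints at [1.228, 0.615, -0.013, 1.423, 0.008, 1.103, -0.04], TCP at [0.202, -0.618, 0.23] pointing down, gripper open.
Joint ranges: [-3.12, 3.12], [-0.3, 2.06], [-1.34, 1.32], [0.26, 2.42], [-1.36, 4.5], [0.01, 1.98], [-2.84, 2.84]. Speed limits (rad/s): [2.79, 2.79, 3.14, 3.14, 3.14, 3.14, 3.14].

## Interface

Orientations are given as a rotation vector (axis times angle).
In Python, from rig import sense, viewer, manip gives the robot as it stands. The module is installed in compiled form; this text tells all that it offers.
- The arm moves only by the tool arm_command, never from a script. Its argument "deltas" is a list of rows, each a list of 7 numbers: the shift along the tool's x, y, z scaled (see below), then the turn, a rotation vector about the tool's x, y, z scaled (see below), then the opening, from 0 (shut) to 1 (fully open). A call has 1 to 8 rows; each row is the pose to reach, as a shift and turn from the pose commanded when the call began, along the tool's axes at that moment, turning the shorter way round; what a row does not reach only later rows make up. The controller multiplies each number of a shift by 0.1 m and each number of a turn by pi rad. A row lasts 1/8 s, in which the tool goes at most 62.5 mm and 10.7 degrees, less where a joint would pass 70% of its speed; a pose out of reach is approached as far as the arm can. A call with a number of a shift or a turn outside -1 to 1 is refused whole. A call with a gripper value outside its range is refused whole. The fingers move at their own pace and stop on an object; "force" is the grip in N (left out, the last holds). Time passes only in rows, so rows that repeat a pose let the fingers close. It gives the time, the measured TCP pose, the force and the opening at its end, in the units of the state.
- sense(): the state, without advancing time (a new reading comes with each control period).
- viewer.snapshot(name): name is "scene" or "top"; returns the picture (400x640x3 uint8, red, green, blue); there is no depth.
- viewer.get_calibration(name): a dict with "fx", "fy", "cx", "cy" (pixels), "D" ([k1, k2, p1, p2, k3] as OpenCV has them; the pictures are not rectified), "position" and "attitude" of the camera in the world. Camera axes: x right, y up, looking along -z (the intrinsics and any distortion apply to the point x, -y, -z); pixel columns grow to the right and rows downward; lengths in m; the calibration is good to about 2 mm. A picture is of the moment at which its call begins. get_calibration takes no time and is no camera call.
- manip.job_done(): hands the job in, once; it reports no verdict.
The state is a dict: "time_s": time; "qpos": joint angles; "joint_vel": joint speeds; "tau": joint torques, N m; "ee_pos": TCP position; "ee_rot": TCP orientation; "ft_force": force on the tool from outside, world axes, zero at the start; "ft_torque": the same for the moment, N m; "width": finger opening in m.
Only numpy, scipy, OpenCV 4.12 (cv2) and the standard library are available. Lean on these libraries where they do the work, as an engineer would, in place of code of your own. Each camera call takes 0.05 s, during which the arm holds its last target. There are 200 camera calls.

## Working session

There is one attempt and no reset: what is moved stays moved. The work goes in short steps, Python scripts to look and compute and a tool call to move; the robot and the scene stay as the last step left them, time stands still between calls to the robot, and variables do not carry over. Pictures are saved under pics/ and viewed, about 12 in all and at most 16, crops included, and the job is handed in when it is done.

Besides the shell and the picture viewer there is one more tool, called after "Emit:" by a JSON object that holds its "api" and its "payload". arm_command: Moves the arm, as the interface text tells. Shifts and turns lie within -1 to 1; 1 stands for 0.1 m of shift or pi rad of turn. Its arguments: {"type":"object","properties":{"deltas":{"type":"array"},"force":{"type":"number"}},"required":["deltas"]}

```bash
mkdir -p pics
cat > h.py <<'E'
import numpy as np, cv2
from scipy.spatial.transform import Rotation as R
from rig import sense, viewer, manip
def cal(n):
    c=viewer.get_calibration(n); K=np.array([[c['fx'],0,c['cx']],[0,c['fy'],c['cy']],[0,0,1]]); return c,K
def rot(c):
    a=np.array(c['attitude'],float)
    return R.from_rotvec(a).as_matrix() if a.shape==(3,) else a if a.shape==(3,3) else None
def cast(n,uv,z):
    c,K=cal(n); uv=np.asarray(uv,float).reshape(-1,1,2)
    p=cv2.undistortPoints(uv,K,np.array(c['D'],float)).reshape(-1,2)
    d=np.c_[p[:,0],-p[:,1],-np.ones(len(p))]@rot(c).T
    o=np.array(c['position']); t=(z-o[2])/d[:,2]
    return o+d*t[:,None]
def proj(n,P):
    c,K=cal(n); q=(np.asarray(P,float).reshape(-1,3)-np.array(c['position']))@rot(c)
    q=q*[1,-1,-1]
    return cv2.projectPoints(q,np.zeros(3),np.zeros(3),K,np.array(c['D'],float))[0].reshape(-1,2)
def snap(n,f=None):
    im=viewer.snapshot(n)[:,:,::-1].copy()
    if f: cv2.imwrite('pics/'+f,im)
    return im
E
python3 - <<'E'
from h import *
for n in('scene','top'):
    print(viewer.get_calibration(n)); snap(n,n+'0.png')
s=sense();print(s)
E
```

```text
{'fx': 485.5377705470492, 'fy': 485.5377705470492, 'cx': 331.52241683313275, 'cy': 198.954587607298, 'D': array([-0.04678055,  0.        ,  0.        ,  0.        ,  0.        ]), 'position': array([1.13400414, 0.54839471, 1.26560942]), 'attitude': array([0.31548567, 0.69658872, 2.25896131])}
{'fx': 472.33160570255575, 'fy': 472.33160570255575, 'cx': 320.85953594943146, 'cy': 195.61601981382313, 'D': array([0.02666717, 0.        , 0.        , 0.        , 0.        ]), 'position': array([ 0.44348613, -0.01017873,  1.18172394]), 'attitude': array([ 0.06302689, -0.04252084, -1.57195867])}
{'time_s': 0.1, 'qpos': array([ 1.22852198,  0.61579783, -0.01258954,  1.42471698,  0.00811054,
        1.10338559, -0.0404198 ]), 'joint_vel': array([-3.48906104e-04, -2.81895602e-03,  2.06533233e-03, -3.55703122e-03,
        3.82262678e-04,  1.15600824e-05, -3.44788520e-04]), 'tau': array([ 1.60769356e-03, -4.60042262e+01,  2.10518818e-01, -1.66243190e+01,
       -6.10882253e-02,  1.69253710e-02,  1.04910343e-04]), 'ee_pos': array([ 0.20164479, -0.61722254,  0.22862025]), 'ee_rot': array([-3.10031666e+00, -4.93653570e-01,  6.37352412e-04]), 'ft_force': array([0.97470711, 0.7216433 , 0.54091523]), 'ft_torque': array([ 0.04983501, -0.00159615,  0.02595604]), 'width': 0.09317170422482023}
```

View pics/top0.png

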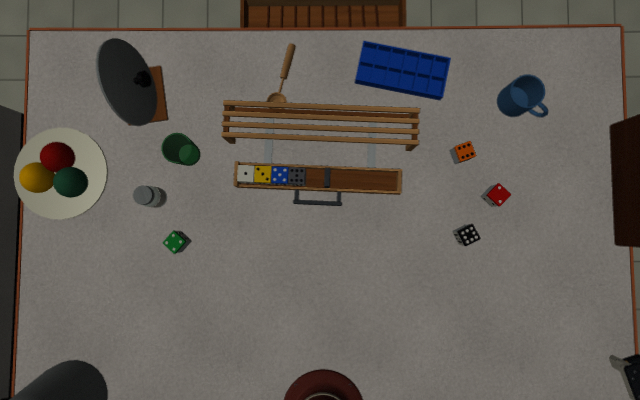

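View pics/scene0.png

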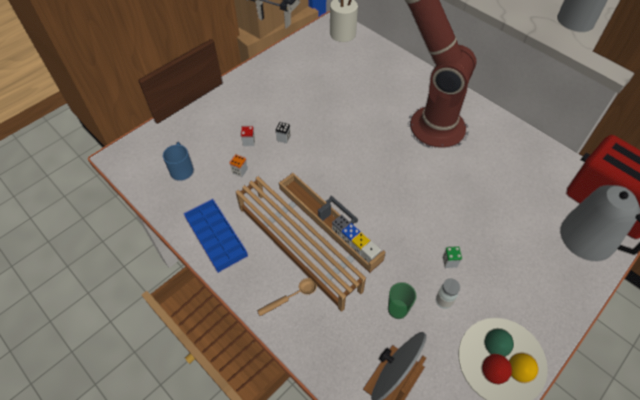

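Run:
```python
from h import *
im=cv2.imread('pics/top0.png')
c=cv2.resize(im[95:215,220:420],None,fx=4,fy=4,interpolation=cv2.INTER_CUBIC)
cv2.imwrite('pics/c1.png',c)
b=[(160,227,30),(452,137,30),(484,180,30),(452,221,30)]
cv2.imwrite('pics/c2.png',np.hstack([cv2.resize(im[y:y+w,x:x+w],(199,199),interpolation=cv2.INTER_CUBIC) for x,y,w in b]))
```

```text
(no output)
```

View pics/c1.png

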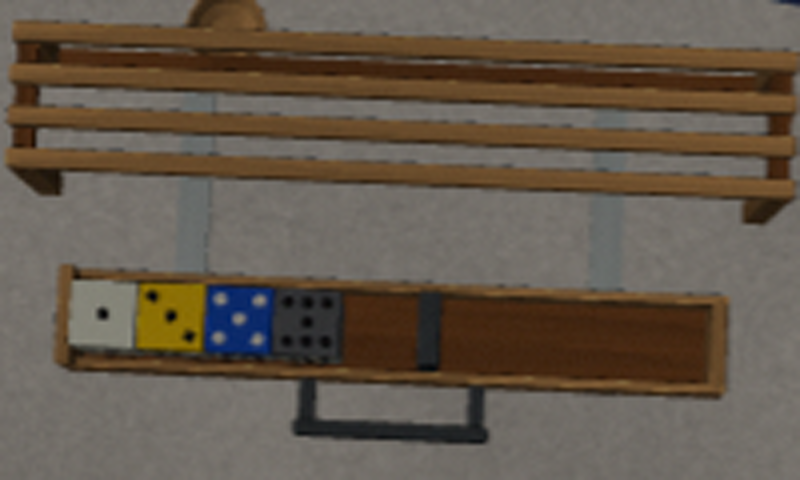

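View pics/c2.png

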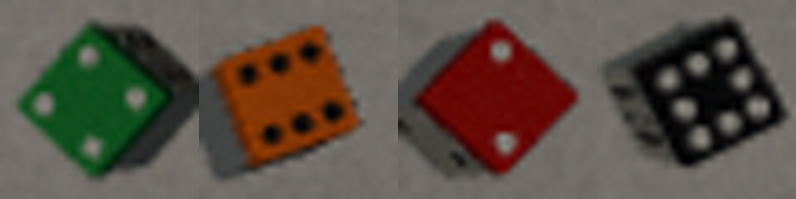

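Run:
```python
from h import *
L={'4':(0,(160,227),[(92,24),(168,98),(96,178),(18,102)]),'6':(199,(452,137),[(220,68),(322,26),(358,122),(254,165)]),
'2':(398,(484,180),[(494,22),(578,98),(502,174),(416,98)]),'8':(597,(452,221),[(634,70),(736,20),(786,115),(690,166)])}
k=199/30
for n,(x0,o,c) in L.items():
    uv=[((x-x0+.5)/k-.5+o[0],(y+.5)/k-.5+o[1]) for x,y in c]
    P=cast('top',uv,.06); e=np.roll(P,-1,0)-P
    a=[np.degrees(np.arctan2(v[1],v[0]))%90 for v in e]
    print(n,P.mean(0).round(4),'sides',np.linalg.norm(e,axis=1).round(4),'yaw',np.round(a,1),'r',np.hypot(*P.mean(0)[:2]).round(3))
def C(pts,z): return cast('top',[(220+(x+.5)/4-.5,95+(y+.5)/4-.5) for x,y in pts],z)
def line(nm,pts,z):
    P=C(pts,z); d=P[0]-P[-1]; print(nm,P.round(4).tolist(),'len',np.linalg.norm(d).round(4),'yaw(y axis)',np.degrees(np.arctan2(-d[0],d[1])).round(2))
line('deck front top edge',[(8,168),(795,198)],.095)
line('tray back wall',[(75,268),(727,296)],.042)
line('tray front wall',[(72,368),(722,396)],.042)
line('bar',[(293,434),(487,442)],.032)
line('fixed',[(72,268),(60,366)],.06)
line('lids1',[(104,314),(170,317)],.072)
line('bookend L top',[(441,293),(438,371)],.071)
line('bookend R?',[(419,291),(416,369)],.071)
line('lids',[(104,314),(170,316),(239,320),(307,326)],.072)
line('salt',[( -290,390)],.1)
# lids by colour in tray
```

```text
4 [0.4104 0.3531 0.06  ] sides [0.0382 0.0378 0.0392 0.0378] yaw [46.3 48.5 46.4 47. ] r 0.541
6 [ 0.6248 -0.3389  0.06  ] sides [0.0396 0.0368 0.0403 0.0369] yaw [22.3 19.1 22.4 18. ] r 0.711
2 [ 0.521  -0.4151  0.06  ] sides [0.0396 0.0385 0.0401 0.0391] yaw [46.6 44.6 47.4 43.9] r 0.666
8 [ 0.4264 -0.3434  0.06  ] sides [0.0404 0.0375 0.0386 0.0388] yaw [26.  26.5 27.8 29.2] r 0.548
deck front top edge [[0.6548, 0.2349, 0.095], [0.6355, -0.2218, 0.095]] len 0.4571 yaw(y axis) -2.42
tray back wall [[0.6036, 0.2053, 0.042], [0.5852, -0.1903, 0.042]] len 0.3961 yaw(y axis) -2.65
tray front wall [[0.5425, 0.2065, 0.042], [0.5246, -0.1866, 0.042]] len 0.3935 yaw(y axis) -2.61
bar [[0.5027, 0.0731, 0.032], [0.4975, -0.0451, 0.032]] len 0.1183 yaw(y axis) -2.48
fixed [[0.601, 0.2037, 0.06], [0.5422, 0.2103, 0.06]] len 0.0592 yaw(y axis) -96.37
lids1 [[0.5719, 0.1822, 0.072], [0.57, 0.1431, 0.072]] len 0.0391 yaw(y axis) -2.76
bookend L top [[0.584, -0.0171, 0.071], [0.5377, -0.0153, 0.071]] len 0.0463 yaw(y axis) -92.34
bookend R? [[0.5852, -0.0041, 0.071], [0.5389, -0.0023, 0.071]] len 0.0463 yaw(y axis) -92.3
lids [[0.5719, 0.1822, 0.072], [0.5706, 0.1431, 0.072], [0.5681, 0.1023, 0.072], [0.5645, 0.0621, 0.072]] len 0.1204 yaw(y axis) -3.55
salt [[0.5252, 0.4034, 0.1]] len 0.0 yaw(y axis) -0.0
```

```bash
cat >> h.py <<'E'
T0=np.array([.5644,.0103]); YAW=np.radians(-2.5)
XA=np.array([np.cos(YAW),np.sin(YAW)]); YA=np.array([-np.sin(YAW),np.cos(YAW)])
def tr(x,y,z,yaw=87.5): return np.r_[T0+x/1e3*XA+y/1e3*YA,z/1e3,yaw]
def totr(p): d=np.asarray(p)[:2]-T0; return np.round([d@XA*1e3,d@YA*1e3],1)
def plan(*wps):
    s=sense(); p=np.array(s['ee_pos']); M=R.from_rotvec(s['ee_rot']).as_matrix()
    yaw=np.degrees(np.arctan2(M[1,0],M[0,0]))
    print('at',p.round(4),'yaw %.2f tilt %.2f'%(yaw,np.degrees(np.arccos(-M[2,2]))),'tray',totr(p),'t',s['time_s'],'w',round(s['width'],4),'F',np.round(s['ft_force'],1))
    for w in wps:
        w=np.asarray(w,float); first=True
        while 1:
            d=w[:3]-p; dy=(w[3]-yaw+180)%360-180
            if np.abs(d).max()<2e-4 and abs(dy)<.2: break
            c,s_=np.cos(np.radians(yaw)),np.sin(np.radians(yaw))
            t=np.array([c*d[0]+s_*d[1], s_*d[0]-c*d[1], -d[2]])
            t=t*min(1,.1/np.abs(t).max())
            p=p+np.array([c*t[0]+s_*t[1], s_*t[0]-c*t[1], -t[2]])
            yaw+=dy
            print((t*10).round(3).tolist(),'turnz',round(-dy/180,4),'->',p.round(3),round(yaw,1),'rows>=%d'%np.ceil(max(np.linalg.norm(t)/.0625,abs(dy)/10.7)))
        print('--')
E
python3 -c "
from h import *
plan(tr(-1,-20.5,160),tr(-1,-20.5,59))"
```

```text
at [ 0.2016 -0.6172  0.2286] yaw 18.09 tilt 0.13 tray [-335.  -642.7] t 0.1 w 0.0932 F [1.  0.7 0.5]
[1.0, -0.875, 0.129] turnz -0.3856 -> [ 0.27  -0.503  0.216] 87.5 rows>=7
[1.0, 0.537, 0.11] turnz -0.0 -> [ 0.328 -0.405  0.205] 87.5 rows>=2
[1.0, 0.537, 0.11] turnz -0.0 -> [ 0.386 -0.308  0.194] 87.5 rows>=2
[1.0, 0.537, 0.11] turnz -0.0 -> [ 0.444 -0.21   0.183] 87.5 rows>=2
[1.0, 0.537, 0.11] turnz -0.0 -> [ 0.502 -0.113  0.172] 87.5 rows>=2
[1.0, 0.537, 0.11] turnz -0.0 -> [ 0.559 -0.015  0.161] 87.5 rows>=2
[0.052, 0.028, 0.006] turnz -0.0 -> [ 0.563 -0.01   0.16 ] 87.5 rows>=1
--
[0.0, 0.0, 1.0] turnz -0.0 -> [ 0.563 -0.01   0.06 ] 87.5 rows>=2
[0.0, 0.0, 0.01] turnz -0.0 -> [ 0.563 -0.01   0.059] 87.5 rows>=1
--
```

Emit:
{"api": "arm_command", "payload": {"deltas": [[1,-0.875,0.129,0,0,-0.3856,0.75],[1,-0.875,0.129,0,0,-0.3856,0.75],[1,-0.875,0.129,0,0,-0.3856,0.75],[1,-0.875,0.129,0,0,-0.3856,0.75],[1,-0.875,0.129,0,0,-0.3856,0.75],[1,-0.875,0.129,0,0,-0.3856,0.75],[1,-0.875,0.129,0,0,-0.3856,0.75],[1,-0.875,0.129,0,0,-0.3856,0.75]], "force": 15}}

```text
time_s: 1.1
ee_pos: [0.2694, -0.5034, 0.2163]
ee_rot: [-2.27, -2.17, -0.001]
ft_force: [-0.2, -1.1, 0.3]
width: 0.07
```

Emit:
{"api": "arm_command", "payload": {"deltas": [[1,0.537,0.11,0,0,0,0.75],[1,0.537,0.11,0,0,0,0.75],[1,0.537,0.11,0,0,0,0.75]]}}

```text
time_s: 1.48
ee_pos: [0.3307, -0.4013, 0.2058]
ee_rot: [-2.26, -2.18, -0.004]
ft_force: [0.6, -1.3, -0.2]
width: 0.0699
```

Emit:
{"api": "arm_command", "payload": {"deltas": [[1,0.537,0.11,0,0,0,0.75],[1,0.537,0.11,0,0,0,0.75],[1,0.537,0.11,0,0,0,0.75]]}}

```text
time_s: 1.85
ee_pos: [0.3879, -0.305, 0.1948]
ee_rot: [-2.262, -2.18, -0.003]
ft_force: [-0.8, -0.7, 0.4]
width: 0.0696
```

Emit:
{"api": "arm_command", "payload": {"deltas": [[1,0.537,0.11,0,0,0,0.75],[1,0.537,0.11,0,0,0,0.75],[1,0.537,0.11,0,0,0,0.75]]}}

```text
time_s: 2.22
ee_pos: [0.4457, -0.2082, 0.1838]
ee_rot: [-2.263, -2.179, -0.003]
ft_force: [-0.8, -0.4, 0.4]
width: 0.0697
```

Emit:
{"api": "arm_command", "payload": {"deltas": [[1,0.537,0.11,0,0,0,0.75],[1,0.537,0.11,0,0,0,0.75],[1,0.537,0.11,0,0,0,0.75]]}}

```text
time_s: 2.6
ee_pos: [0.5035, -0.1112, 0.1727]
ee_rot: [-2.265, -2.177, -0.003]
ft_force: [0.4, -0.6, 0.9]
width: 0.0698
```

Emit:
{"api": "arm_command", "payload": {"deltas": [[1,0.537,0.11,0,0,0,0.75],[1,0.537,0.11,0,0,0,0.75],[1,0.537,0.11,0,0,0,0.75],[1,0.537,0.11,0,0,0,0.75]]}}

```text
time_s: 3.1
ee_pos: [0.5593, -0.0195, 0.1614]
ee_rot: [2.273, 2.167, -0.005]
ft_force: [-1.0, -1.2, 0.3]
width: 0.0696
```

```bash
python3 -c "
from h import *
plan(tr(-1,-20.5,100),tr(-1,-20.5,59))"
```

```text
at [ 0.5593 -0.0195  0.1614] yaw 87.26 tilt 0.18 tray [ -3.8 -30. ] t 3.1 w 0.0696 F [-1.  -1.2  0.3]
[0.096, 0.028, 0.614] turnz -0.0014 -> [ 0.563 -0.01   0.1  ] 87.5 rows>=1
--
[0.0, -0.0, 0.41] turnz -0.0 -> [ 0.563 -0.01   0.059] 87.5 rows>=1
--
```

Emit:
{"api": "arm_command", "payload": {"deltas": [[0.096,0.028,0.5,0,0,0,0.75],[0.096,0.028,0.5,0,0,0,0.75],[0.096,0.028,1.0,0,0,0,0.75],[0.096,0.028,1.0,0,0,0,0.75],[0.096,0.028,1.0,0,0,0,0.3],[0.096,0.028,1.0,0,0,0,0.3],[0.096,0.028,1.0,0,0,0,0.3],[0.096,0.028,1.0,0,0,0,0.3]], "force": 15}}

```text
time_s: 4.1
ee_pos: [0.5642, -0.0064, 0.0633]
ee_rot: [2.268, 2.171, 0.003]
ft_force: [-0.1, -0.6, 6.4]
width: 0.044
```

```bash
python3 -c "
from h import *
plan()
a=snap('top');cv2.imwrite('pics/c3.png',cv2.resize(a[95:215,220:420],None,fx=4,fy=4,interpolation=cv2.INTER_CUBIC))"
```

```text
at [ 0.5642 -0.0064  0.0633] yaw 87.49 tilt 0.17 tray [  0.5 -16.7] t 4.1 w 0.044 F [-0.1 -0.6  6.4]
```

View pics/c3.png

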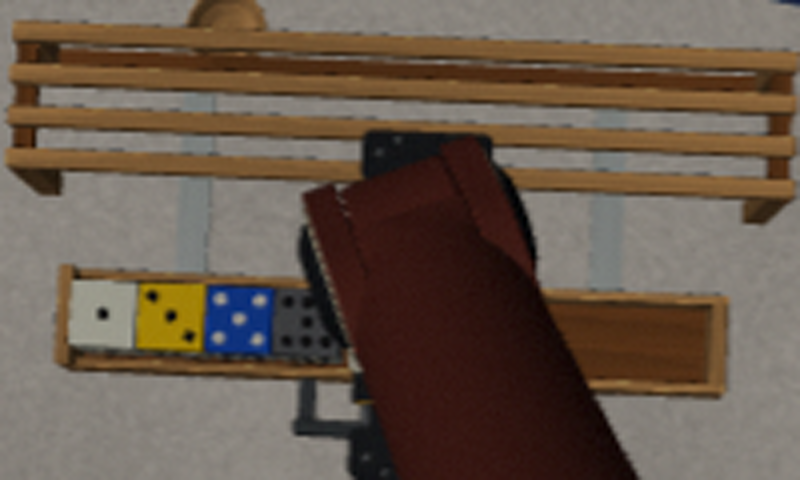

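Emit:
{"api": "arm_command", "payload": {"deltas": [[-0.25,0,0,0,0,0,0.3],[-0.5,0,0,0,0,0,0.3],[-0.75,0,0,0,0,0,0.3],[-1,0,0,0,0,0,0.3]], "force": 20}}

```text
time_s: 4.65
ee_pos: [0.5599, -0.1018, 0.0633]
ee_rot: [-2.265, -2.174, -0.01]
ft_force: [-0.1, 6.3, 6.1]
width: 0.0437
```

Emit:
{"api": "arm_command", "payload": {"deltas": [[-0.25,0,0,0,0,0,0.3],[-0.5,0,0,0,0,0,0.3],[-0.6,0,0,0,0,0,0.3],[-0.64,0,0,0,0,0,0.3],[-0.64,0,0,0,0,0,0.3]]}}

```text
time_s: 5.28
ee_pos: [0.5569, -0.1677, 0.0633]
ee_rot: [-2.268, -2.174, -0.006]
ft_force: [-0.9, 2.6, 7.5]
width: 0.0439
```

Emit:
{"api": "arm_command", "payload": {"deltas": [[0,0,0,0,0,0,0.75],[0,0,0,0,0,0,0.75],[0,0,-0.6,0,0,0,0.75],[0,0,-0.6,0,0,0,0.75],[0,0,-0.6,0,0,0,0.75]]}}

```text
time_s: 5.9
ee_pos: [0.5553, -0.1705, 0.1214]
ee_rot: [-2.27, -2.172, 0.001]
ft_force: [-0.1, 0.3, -1.7]
width: 0.0694
```

```bash
python3 -c "
from h import *
plan(tr(-2,52,120),tr(-2,52,58),tr(-2,52,64),tr(0,-104,64),tr(0,-104,58))"
```

```text
at [ 0.5553 -0.1705  0.1214] yaw 87.48 tilt 0.06 tray [  -1.3 -181. ] t 5.9 w 0.0694 F [-0.1  0.3 -1.7]
[1.0, -0.004, 0.006] turnz -0.0001 -> [ 0.559 -0.071  0.121] 87.5 rows>=2
[1.0, -0.003, 0.006] turnz -0.0 -> [0.563 0.029 0.12 ] 87.5 rows>=2
[0.33, -0.001, 0.002] turnz -0.0 -> [0.565 0.062 0.12 ] 87.5 rows>=1
--
[-0.0, 0.0, 0.62] turnz -0.0 -> [0.565 0.062 0.058] 87.5 rows>=1
--
[0.0, 0.0, -0.06] turnz -0.0 -> [0.565 0.062 0.064] 87.5 rows>=1
--
[-1.0, 0.013, -0.0] turnz -0.0 -> [ 0.562 -0.038  0.064] 87.5 rows>=2
[-0.56, 0.007, -0.0] turnz -0.0 -> [ 0.56  -0.094  0.064] 87.5 rows>=1
--
[0.0, 0.0, 0.06] turnz -0.0 -> [ 0.56  -0.094  0.058] 87.5 rows>=1
--
```

Emit:
{"api": "arm_command", "payload": {"deltas": [[1,0,0,0,0,0,0.75],[1,0,0,0,0,0,0.75]]}}

```text
time_s: 6.15
ee_pos: [0.5591, -0.0674, 0.1203]
ee_rot: [-2.265, -2.172, 0.001]
ft_force: [-0.6, 0.2, 0.6]
width: 0.0696
```

Emit:
{"api": "arm_command", "payload": {"deltas": [[1,-0.01,0.01,0,0,0,0.75],[1,-0.01,0.01,0,0,0,0.75]]}}

```text
time_s: 6.4
ee_pos: [0.5622, 0.0333, 0.1193]
ee_rot: [-2.263, -2.174, 0.002]
ft_force: [0.2, -0.9, 0.8]
width: 0.0692
```

Emit:
{"api": "arm_command", "payload": {"deltas": [[0.33,0,0,0,0,0,0.75],[0.33,0,0,0,0,0,0.75],[0.33,0,0.62,0,0,0,0.75],[0.33,0,0.62,0,0,0,0.75],[0.33,0,0.62,0,0,0,0.75],[0.33,0,0.62,0,0,0,0.3],[0.33,0,0.62,0,0,0,0.3],[0.33,0,0.62,0,0,0,0.3]], "force": 15}}

```text
time_s: 7.4
ee_pos: [0.5653, 0.0626, 0.0597]
ee_rot: [2.269, 2.172, 0.001]
ft_force: [0.7, 0.9, -0.1]
width: 0.0446
```

```bash
python3 -c "
from h import *
plan(tr(-2,52,64),tr(0,-104,64),tr(0,-104,58))"
```

```text
at [0.5653 0.0626 0.0597] yaw 87.50 tilt 0.07 tray [-1.4 52.3] t 7.4 w 0.0446 F [ 0.7  0.9 -0.1]
[-0.003, -0.006, -0.043] turnz -0.0 -> [0.565 0.062 0.064] 87.5 rows>=1
--
[-1.0, 0.013, -0.0] turnz -0.0 -> [ 0.562 -0.038  0.064] 87.5 rows>=2
[-0.56, 0.007, -0.0] turnz -0.0 -> [ 0.56  -0.094  0.064] 87.5 rows>=1
--
[0.0, 0.0, 0.06] turnz -0.0 -> [ 0.56  -0.094  0.058] 87.5 rows>=1
--
```

Emit:
{"api": "arm_command", "payload": {"deltas": [[0,0,0,0,0,0,0.3],[0,0,0,0,0,0,0.3],[0,0,-0.08,0,0,0,0.3],[-0.3,0.02,-0.08,0,0,0,0.3],[-0.65,0.02,-0.08,0,0,0,0.3],[-1,0.02,-0.08,0,0,0,0.3],[-1,0.02,-0.08,0,0,0,0.3]]}}

```text
time_s: 8.28
ee_pos: [0.5616, -0.0421, 0.0662]
ee_rot: [2.276, 2.164, -0.006]
ft_force: [-0.1, 0.6, -1.8]
width: 0.04
```

```bash
python3 -c "
from h import *
plan(tr(0,-104,64),tr(0,-104,58))"
```

```text
at [ 0.5616 -0.0421  0.0662] yaw 87.11 tilt 0.22 tray [ -0.5 -52.4] t 8.275 w 0.04 F [-0.1  0.6 -1.8]
[-0.516, 0.009, 0.022] turnz -0.0021 -> [ 0.56  -0.094  0.064] 87.5 rows>=1
--
[0.0, 0.0, 0.06] turnz -0.0 -> [ 0.56  -0.094  0.058] 87.5 rows>=1
--
```

Emit:
{"api": "arm_command", "payload": {"deltas": [[-0.28,0,0,0,0,0,0.3],[-0.56,0,0,0,0,0,0.3],[-0.56,0,0,0,0,0,0.3],[-0.56,0,0.075,0,0,0,0.3],[-0.56,0,0.075,0,0,0,0.3],[-0.56,0,0.075,0,0,0,0.75],[-0.56,0,0.075,0,0,0,0.75],[-0.56,0,0.075,0,0,0,0.75]]}}

```text
time_s: 9.28
ee_pos: [0.5602, -0.093, 0.0593]
ee_rot: [-2.269, -2.173, -0.0]
ft_force: [-0.8, 0.4, 0.6]
width: 0.0651
```

Emit:
{"api": "arm_command", "payload": {"deltas": [[0,0,-0.3,0,0,0,0.75],[0,0,-0.6,0,0,0,0.75],[0.5,0,-0.6,0,0,0,0.75],[1,0,-0.6,0,0,0,0.75],[1,0,-0.6,0,0,0,0.75]]}}

```text
time_s: 9.9
ee_pos: [0.5645, 0.0132, 0.12]
ee_rot: [-2.258, -2.182, -0.006]
ft_force: [-0.5, -0.9, 0.1]
width: 0.0696
```

```bash
python3 -c "
from h import *
plan(tr(-.5,92,120),tr(-.5,92,58),tr(-.5,92,66),tr(0,-12,66))"
```

```text
at [0.5645 0.0132 0.12  ] yaw 88.04 tilt 0.26 tray [0.  2.9] t 9.9 w 0.0696 F [-0.5 -0.9  0.1]
[0.891, 0.003, -0.0] turnz 0.003 -> [0.568 0.102 0.12 ] 87.5 rows>=2
--
[0.0, 0.0, 0.62] turnz -0.0 -> [0.568 0.102 0.058] 87.5 rows>=1
--
[0.0, 0.0, -0.08] turnz -0.0 -> [0.568 0.102 0.066] 87.5 rows>=1
--
[-1.0, 0.005, -0.0] turnz -0.0 -> [0.564 0.002 0.066] 87.5 rows>=2
[-0.04, 0.0, -0.0] turnz -0.0 -> [ 0.564 -0.002  0.066] 87.5 rows>=1
--
```

Emit:
{"api": "arm_command", "payload": {"deltas": [[0.5,0,0,0,0,0,0.7],[0.95,0,0,0,0,0,0.7],[0.95,0,0.3,0,0,0,0.7],[0.95,0,0.61,0,0,0,0.7],[0.95,0,0.61,0,0,0,0.7],[0.95,0,0.61,0,0,0,0.3],[0.95,0,0.61,0,0,0,0.3],[0.95,0,0.61,0,0,0,0.3]]}}

```text
time_s: 10.9
ee_pos: [0.5694, 0.1015, 0.0594]
ee_rot: [2.269, 2.171, 0.003]
ft_force: [0.8, 0.2, 3.4]
width: 0.0401
```

Emit:
{"api": "arm_command", "payload": {"deltas": [[0,0,0,0,0,0,0.3],[0,0,0,0,0,0,0.3],[0,0,-0.08,0,0,0,0.3],[0,0,-0.08,0,0,0,0.3],[-0.3,0,-0.08,0,0,0,0.3],[-0.65,0,-0.08,0,0,0,0.3],[-1,0,-0.08,0,0,0,0.3],[-1,0,-0.08,0,0,0,0.3]]}}

```text
time_s: 11.9
ee_pos: [0.5637, -0.0031, 0.0655]
ee_rot: [2.276, 2.164, -0.006]
ft_force: [0.5, 0.6, -1.2]
width: 0.0399
```

Emit:
{"api": "arm_command", "payload": {"deltas": [[0,0,0,0,0,0,0.3],[0,0,0.075,0,0,0,0.3],[0,0,0.075,0,0,0,0.3],[0,0,0.075,0,0,0,0.7],[0,0,0.075,0,0,0,0.7],[0,0,0.075,0,0,0,0.7]]}}

```text
time_s: 12.65
ee_pos: [0.5643, 0.0017, 0.0588]
ee_rot: [-2.269, -2.173, 0.0]
ft_force: [0.4, -0.3, 0.0]
width: 0.0636
```

```bash
python3 -c "
from h import *
plan(tr(-0,132,120),tr(0,132,58),tr(0,132,66),tr(0,80,66))"
```

```text
at [0.5643 0.0017 0.0588] yaw 87.51 tilt 0.00 tray [ 0.3 -8.6] t 12.65 w 0.0636 F [ 0.4 -0.3  0. ]
[1.0, -0.002, -0.436] turnz 0.0001 -> [0.568 0.102 0.102] 87.5 rows>=2
[0.406, -0.001, -0.177] turnz -0.0 -> [0.57  0.142 0.12 ] 87.5 rows>=1
--
[0.0, 0.0, 0.62] turnz -0.0 -> [0.57  0.142 0.058] 87.5 rows>=1
--
[0.0, 0.0, -0.08] turnz -0.0 -> [0.57  0.142 0.066] 87.5 rows>=1
--
[-0.52, 0.0, -0.0] turnz -0.0 -> [0.568 0.09  0.066] 87.5 rows>=1
--
```

Now tin 3 (from y≈132 to 80), then rise and look.

Emit:
{"api": "arm_command", "payload": {"deltas": [[0,0,-0.3,0,0,0,0.7],[0,0,-0.5,0,0,0,0.7],[0.5,0,-0.5,0,0,0,0.7],[1,0,-0.5,0,0,0,0.7],[1,0,-0.5,0,0,0,0.7]]}}

```text
time_s: 13.28
ee_pos: [0.5682, 0.1082, 0.1094]
ee_rot: [-2.258, -2.181, -0.006]
ft_force: [0.2, 0.4, -0.1]
width: 0.0649
```

Emit:
{"api": "arm_command", "payload": {"deltas": [[0.41,0,0,0,0,0,0.7],[0.41,0,0,0,0,0,0.7],[0.41,0,0.5,0,0,0,0.7],[0.41,0,0.5,0,0,0,0.7],[0.41,0,0.5,0,0,0,0.3],[0.41,0,0.5,0,0,0,0.3],[0.41,0,0.5,0,0,0,0.3],[0.41,0,0.5,0,0,0,0.3]]}}

```text
time_s: 14.28
ee_pos: [0.5711, 0.1425, 0.0601]
ee_rot: [2.269, 2.171, 0.002]
ft_force: [-1.0, -1.2, 5.6]
width: 0.04
```

Emit:
{"api": "arm_command", "payload": {"deltas": [[0,0,0,0,0,0,0.3],[0,0,-0.08,0,0,0,0.3],[0,0,-0.08,0,0,0,0.3],[-0.25,0,-0.08,0,0,0,0.3],[-0.52,0,-0.08,0,0,0,0.3],[-0.52,0,-0.08,0,0,0,0.3],[-0.52,0,-0.08,0,0,0,0.3],[-0.52,0,-0.005,0,0,0,0.3]]}}

```text
time_s: 15.28
ee_pos: [0.5687, 0.0927, 0.0597]
ee_rot: [-2.267, -2.175, -0.004]
ft_force: [-1.6, 1.4, 18.2]
width: 0.0398
```

Emit:
{"api": "arm_command", "payload": {"deltas": [[0,0,0,0,0,0,0.3],[0,0,0,0,0,0,0.75],[0,0,0,0,0,0,0.75],[0,0,0,0,0,0,0.75],[0,0,-0.5,0,0,0,0.75],[0,0,-1,0,0,0,0.75],[0,0,-1,0,0,0,0.75]]}}

```text
time_s: 16.15
ee_pos: [0.5709, 0.0915, 0.1635]
ee_rot: [2.266, 2.169, 0.013]
ft_force: [-0.1, 0.5, -1.2]
width: 0.0694
```

```bash
python3 -c "
from h import *
plan(np.r_[.4104,.3531,.13,47],np.r_[.4104,.3531,.046,47])
a=snap('top','top1.png');cv2.imwrite('pics/c4.png',cv2.resize(a[95:265,150:420],None,fx=2.9,fy=2.9,interpolation=cv2.INTER_CUBIC))"
```

```text
at [0.5709 0.0915 0.1635] yaw 87.49 tilt 0.54 tray [ 3.  81.4] t 16.15 w 0.0694 F [-0.1  0.5 -1.2]
[1.0, -0.676, 0.132] turnz 0.2249 -> [0.508 0.194 0.15 ] 47.0 rows>=4
[0.277, -1.0, 0.113] turnz -0.0 -> [0.454 0.283 0.139] 47.0 rows>=2
[0.22, -0.795, 0.09] turnz -0.0 -> [0.41  0.353 0.13 ] 47.0 rows>=2
--
[0.0, 0.0, 0.84] turnz -0.0 -> [0.41  0.353 0.046] 47.0 rows>=2
--
```

View pics/c4.png

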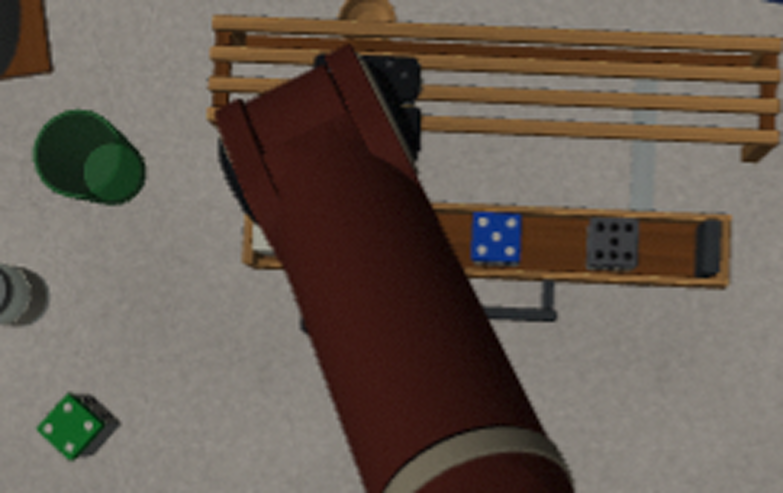

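Emit:
{"api": "arm_command", "payload": {"deltas": [[1,-0.676,0.13,0,0,0.2249,0.8],[1,-0.676,0.13,0,0,0.2249,0.8],[1,-0.676,0.13,0,0,0.2249,0.8],[1,-0.676,0.13,0,0,0.2249,0.8],[1,-0.676,0.13,0,0,0.2249,0.8],[1,-0.676,0.13,0,0,0.2249,0.8]]}}

```text
time_s: 16.95
ee_pos: [0.5046, 0.193, 0.1454]
ee_rot: [2.88, 1.256, -0.003]
ft_force: [0.4, -0.7, -0.2]
width: 0.0751
```

Emit:
{"api": "arm_command", "payload": {"deltas": [[0.277,-1,0.11,0,0,0,0.8],[0.277,-1,0.11,0,0,0,0.8],[0.277,-1,0.11,0,0,0,0.8]]}}

```text
time_s: 17.32
ee_pos: [0.4478, 0.2855, 0.1348]
ee_rot: [-2.873, -1.265, 0.003]
ft_force: [0.5, 0.9, 0.8]
width: 0.0743
```

Emit:
{"api": "arm_command", "payload": {"deltas": [[0.22,-0.795,0.1,0,0,0,0.8],[0.22,-0.795,0.1,0,0,0,0.8],[0.22,-0.795,0.1,0,0,0,0.8],[0.22,-0.795,0.1,0,0,0,0.8]]}}

```text
time_s: 17.82
ee_pos: [0.4093, 0.3499, 0.1252]
ee_rot: [2.881, 1.248, 0.0]
ft_force: [-0.8, -1.3, -0.2]
width: 0.0742
```

```bash
python3 -c "
from h import *
plan(np.r_[.4104,.3531,.046,47])"
```

```text
at [0.4093 0.3499 0.1252] yaw 46.85 tilt 0.11 tray [-169.7  332.5] t 17.825 w 0.0742 F [-0.8 -1.3 -0.2]
[0.031, -0.014, 0.792] turnz -0.0009 -> [0.41  0.353 0.046] 47.0 rows>=2
--
```

Emit:
{"api": "arm_command", "payload": {"deltas": [[0.031,-0.014,0.4,0,0,0,0.8],[0.031,-0.014,0.79,0,0,0,0.8],[0.031,-0.014,0.79,0,0,0,0.8],[0.031,-0.014,0.79,0,0,0,0.8],[0.031,-0.014,0.79,0,0,0,0.3],[0.031,-0.014,0.79,0,0,0,0.3],[0.031,-0.014,0.79,0,0,0,0.3],[0.031,-0.014,0.79,0,0,0,0.3]], "force": 20}}

```text
time_s: 18.82
ee_pos: [0.4089, 0.3553, 0.0466]
ee_rot: [2.881, 1.253, 0.001]
ft_force: [0.5, -0.7, 2.3]
width: 0.0397
```

Emit:
{"api": "arm_command", "payload": {"deltas": [[0,0,0,0,0,0,0.3],[0,0,-0.4,0,0,0,0.3],[0,0,-0.8,0,0,0,0.3],[0,0,-1,0,0,0,0.3],[0,0,-1,0,0,0,0.3],[0,0,-1,0,0,0,0.3]]}}

```text
time_s: 19.58
ee_pos: [0.4079, 0.3547, 0.1451]
ee_rot: [2.88, 1.253, -0.004]
ft_force: [-0.5, 0.5, -1.6]
width: 0.0397
```

```bash
python3 -c "
from h import *
plan(tr(0,36,120),tr(0,36,59))"
```

```text
at [0.4079 0.3547 0.1451] yaw 47.03 tilt 0.15 tray [-171.3  337.2] t 19.575 w 0.0397 F [-0.5  0.5 -1.6]
[-0.362, 1.0, 0.077] turnz -0.2249 -> [0.456 0.26  0.137] 87.5 rows>=4
[-1.0, 0.569, 0.083] turnz -0.0 -> [0.509 0.158 0.129] 87.5 rows>=2
[-1.0, 0.569, 0.083] turnz -0.0 -> [0.561 0.055 0.121] 87.5 rows>=2
[-0.088, 0.05, 0.007] turnz -0.0 -> [0.566 0.046 0.12 ] 87.5 rows>=1
--
[0.0, 0.0, 0.61] turnz -0.0 -> [0.566 0.046 0.059] 87.5 rows>=1
--
```

Emit:
{"api": "arm_command", "payload": {"deltas": [[-0.362,1,0,0,0,-0.2249,0.3],[-0.362,1,0,0,0,-0.2249,0.3],[-0.362,1,0,0,0,-0.2249,0.3],[-0.362,1,0,0,0,-0.2249,0.3],[-0.362,1,0,0,0,-0.2249,0.3],[-0.362,1,0,0,0,-0.2249,0.3]]}}

```text
time_s: 20.32
ee_pos: [0.4567, 0.2606, 0.1455]
ee_rot: [-2.271, -2.17, 0.003]
ft_force: [0.4, -0.7, -1.1]
width: 0.04
```

Emit:
{"api": "arm_command", "payload": {"deltas": [[-1,0.569,0,0,0,0,0.3],[-1,0.569,0,0,0,0,0.3],[-1,0.569,0,0,0,0,0.3]]}}

```text
time_s: 20.7
ee_pos: [0.5119, 0.1523, 0.1455]
ee_rot: [2.279, 2.157, -0.004]
ft_force: [0.2, 1.1, -1.6]
width: 0.0397
```

Emit:
{"api": "arm_command", "payload": {"deltas": [[-1,0.569,0,0,0,0,0.3],[-1,0.569,0,0,0,0,0.3],[-1,0.569,0,0,0,0,0.3],[-1,0.569,0,0,0,0,0.3],[-1,0.569,0,0,0,0,0.3]]}}

```text
time_s: 21.32
ee_pos: [0.5613, 0.0587, 0.1464]
ee_rot: [-2.264, -2.176, -0.001]
ft_force: [0.1, -0.0, -1.5]
width: 0.0398
```

```bash
python3 -c "
from h import *
plan(tr(0,36,145),tr(0,36,59.5))"
```

```text
at [0.5613 0.0587 0.1464] yaw 87.72 tilt 0.08 tray [-5.2 48.2] t 21.325 w 0.0398 F [ 0.1 -0.  -1.5]
[-0.122, 0.052, 0.014] turnz 0.0012 -> [0.566 0.046 0.145] 87.5 rows>=1
--
[0.0, 0.0, 0.855] turnz -0.0 -> [0.566 0.046 0.06 ] 87.5 rows>=2
--
```

Emit:
{"api": "arm_command", "payload": {"deltas": [[-0.12,0.052,0.3,0,0,0,0.3],[-0.12,0.052,0.3,0,0,0,0.3],[-0.12,0.052,0.3,0,0,0,0.3],[-0.12,0.052,0.3,0,0,0,0.3]]}}

```text
time_s: 21.82
ee_pos: [0.5672, 0.045, 0.1174]
ee_rot: [2.267, 2.174, 0.003]
ft_force: [0.1, -0.9, -1.9]
width: 0.0397
```

```bash
python3 -c "
from h import *
plan(tr(0,36,59.5))
a=snap('scene','s1.png');cv2.imwrite('pics/c5.png',cv2.resize(a[160:310,220:400],None,fx=4,fy=4,interpolation=cv2.INTER_CUBIC))"
```

```text
at [0.5672 0.045  0.1174] yaw 87.59 tilt 0.12 tray [ 1.3 34.8] t 21.825 w 0.0397 F [ 0.1 -0.9 -1.9]
[0.012, -0.013, 0.579] turnz 0.0005 -> [0.566 0.046 0.06 ] 87.5 rows>=1
--
```

View pics/c5.png

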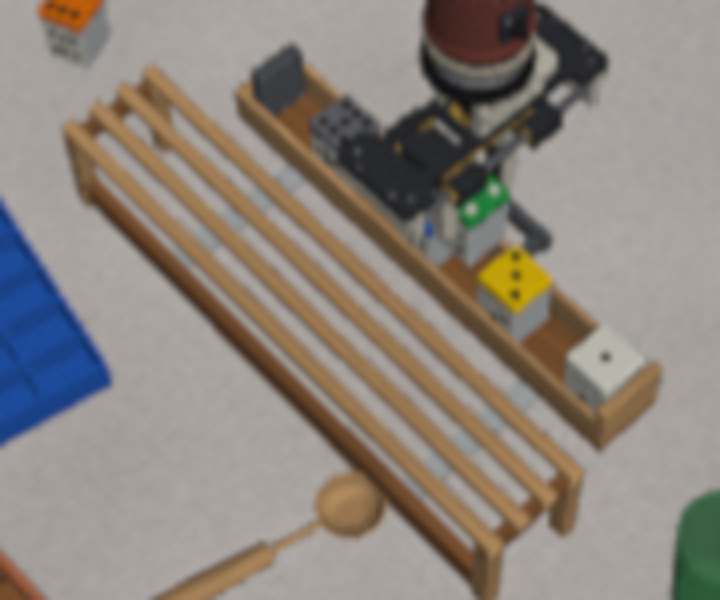

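Emit:
{"api": "arm_command", "payload": {"deltas": [[0.01,-0.013,0.2,0,0,0,0.3],[0.01,-0.013,0.4,0,0,0,0.3],[0.01,-0.013,0.57,0,0,0,0.3],[0.01,-0.013,0.57,0,0,0,0.3],[0.01,-0.013,0.57,0,0,0,0.3]]}}

```text
time_s: 22.5
ee_pos: [0.5657, 0.045, 0.0596]
ee_rot: [2.269, 2.173, 0.001]
ft_force: [-0.6, 0.1, -0.3]
width: 0.0397
```

```bash
python3 -c "
from h import *
plan()"
```

```text
at [0.5657 0.045  0.0596] yaw 87.51 tilt 0.03 tray [-0.2 34.7] t 22.5 w 0.0397 F [-0.6  0.1 -0.3]
```

Emit:
{"api": "arm_command", "payload": {"deltas": [[0,0,0,0,0,0,0.75],[0,0,0,0,0,0,0.75],[0,0,0,0,0,0,0.75],[0,0,-0.4,0,0,0,0.8],[0,0,-0.9,0,0,0,0.8],[0,0,-0.9,0,0,0,0.8],[0,0,-0.9,0,0,0,0.8]]}}

```text
time_s: 23.38
ee_pos: [0.565, 0.0445, 0.149]
ee_rot: [-2.269, -2.172, 0.001]
ft_force: [-0.3, -0.9, -0.4]
width: 0.0743
```

```bash
python3 -c "
from h import *
plan(np.r_[.4264,-.3434,.14,117.4],np.r_[.4264,-.3434,.046,117.4])
a=snap('top','top2.png');cv2.imwrite('pics/c6.png',cv2.resize(a[95:265,250:520],None,fx=2.9,fy=2.9,interpolation=cv2.INTER_CUBIC))"
```

```text
at [0.565  0.0445 0.149 ] yaw 87.50 tilt 0.05 tray [-0.9 34.1] t 23.375 w 0.0743 F [-0.3 -0.9 -0.4]
[-1.0, -0.309, 0.023] turnz -0.1661 -> [ 0.53  -0.054  0.147] 117.4 rows>=3
[-0.93, -1.0, 0.03] turnz -0.0 -> [ 0.484 -0.183  0.144] 117.4 rows>=3
[-0.93, -1.0, 0.03] turnz -0.0 -> [ 0.438 -0.311  0.141] 117.4 rows>=3
[-0.232, -0.249, 0.007] turnz -0.0 -> [ 0.426 -0.343  0.14 ] 117.4 rows>=1
--
[0.0, 0.0, 0.94] turnz -0.0 -> [ 0.426 -0.343  0.046] 117.4 rows>=2
--
```

View pics/c6.png

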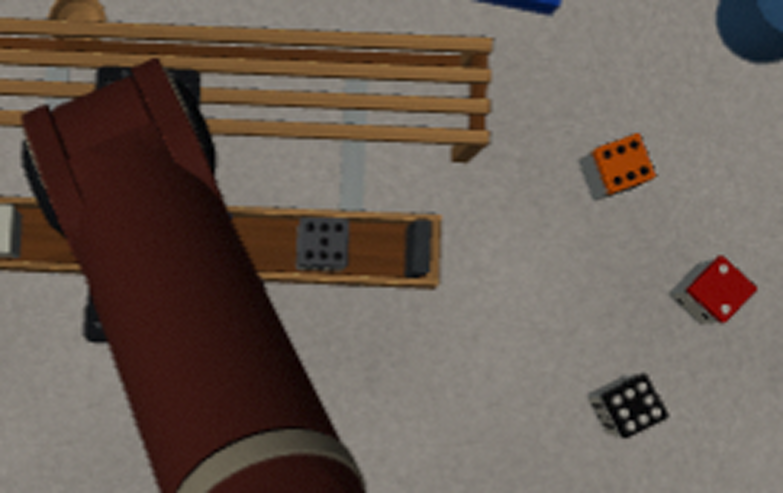

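Emit:
{"api": "arm_command", "payload": {"deltas": [[-1,-0.309,0.02,0,0,-0.1661,0.8],[-1,-0.309,0.02,0,0,-0.1661,0.8],[-1,-0.309,0.02,0,0,-0.1661,0.8],[-1,-0.309,0.02,0,0,-0.1661,0.8],[-1,-0.309,0.02,0,0,-0.1661,0.8]]}}

```text
time_s: 24.05
ee_pos: [0.5301, -0.0529, 0.1466]
ee_rot: [-1.632, -2.683, -0.0]
ft_force: [-0.1, 0.3, -0.4]
width: 0.0741
```

Emit:
{"api": "arm_command", "payload": {"deltas": [[-0.93,-1,0.03,0,0,0,0.8],[-0.93,-1,0.03,0,0,0,0.8],[-0.93,-1,0.03,0,0,0,0.8],[-0.93,-1,0.03,0,0,0,0.8]]}}

```text
time_s: 24.55
ee_pos: [0.4845, -0.1821, 0.1441]
ee_rot: [-1.634, -2.683, -0.001]
ft_force: [0.1, 1.0, 0.2]
width: 0.0743
```

Emit:
{"api": "arm_command", "payload": {"deltas": [[-0.93,-1,0.03,0,0,0,0.8],[-0.93,-1,0.03,0,0,0,0.8],[-0.93,-1,0.03,0,0,0,0.8],[-0.93,-1,0.03,0,0,0,0.8],[-0.93,-1,0.03,0,0,0,0.8]]}}

```text
time_s: 25.18
ee_pos: [0.4404, -0.3075, 0.1417]
ee_rot: [1.624, 2.688, 0.004]
ft_force: [-0.5, 0.8, 0.5]
width: 0.0742
```

```bash
cat >> h.py <<'E'
H={'2':((0,150,60),(8,255,255)),'4':((50,120,40),(75,255,255)),'6':((8,150,80),(18,255,255))}
def find(n,im,z=.06):
    uv0={'2':(498,195),'6':(464,152),'4':(175,242),'8':(468,235)}[n]
    hs=cv2.cvtColor(im,cv2.COLOR_BGR2HSV)
    m=cv2.inRange(hs,*map(np.array,H[n])) if n in H else cv2.inRange(hs,(0,0,0),(180,255,45))
    k,l,st,ce=cv2.connectedComponentsWithStats(cv2.morphologyEx(m,cv2.MORPH_CLOSE,np.ones((5,5))))
    c=[(np.hypot(*(ce[i]-uv0)),ce[i].round(1),st[i,4],cast('top',ce[i],z)[0].round(4)) for i in range(1,k) if 120<st[i,4]<420]
    return min(c,key=lambda t:t[0]) if c else None
E
python3 -c "
from h import *
plan(np.r_[.4264,-.3434,.046,117.4])
a=cv2.imread('pics/top0.png'); b=snap('top')
for n in '268': print(n,find(n,a)[1:],find(n,b))"
```

```text
at [ 0.4404 -0.3075  0.1417] yaw 117.72 tilt 0.14 tray [-110.1 -322.9] t 25.175 w 0.0742 F [-0.5  0.8  0.5]
[-0.253, -0.29, 0.957] turnz 0.0018 -> [ 0.426 -0.343  0.046] 117.4 rows>=2
--
2 (array([498.4, 194.3]), np.int32(298), array([ 0.5212, -0.4147,  0.06  ])) (np.float64(1.6389171372330253), array([498.2, 193.4]), np.int32(270), array([ 0.5233, -0.4144,  0.06  ]))
6 (array([464.7, 150.9]), np.int32(289), array([ 0.6249, -0.338 ,  0.06  ])) (np.float64(1.1607463677009466), array([464.5, 151. ]), np.int32(294), array([ 0.6247, -0.3377,  0.06  ]))
8 (array([467. , 234.8]), np.int32(342), array([ 0.4258, -0.3392,  0.06  ])) (np.float64(92.3065544801668), array([393.5, 180.5]), np.int32(152), array([ 0.5546, -0.1685,  0.06  ]))
```

Emit:
{"api": "arm_command", "payload": {"deltas": [[-0.25,-0.29,0,0,0,0,0.8],[-0.25,-0.29,0,0,0,0,0.8],[-0.25,-0.29,0.5,0,0,0,0.8],[-0.25,-0.29,0.95,0,0,0,0.8],[-0.25,-0.29,0.95,0,0,0,0.8],[-0.25,-0.29,0.95,0,0,0,0.3],[-0.25,-0.29,0.95,0,0,0,0.3],[-0.25,-0.29,0.95,0,0,0,0.3]]}}

```text
time_s: 26.22
ee_pos: [0.4249, -0.347, 0.0477]
ee_rot: [1.631, 2.682, -0.0]
ft_force: [-1.2, -0.7, -0.8]
width: 0.049
```

Emit:
{"api": "arm_command", "payload": {"deltas": [[0,0,0,0,0,0,0.3],[0,0,0,0,0,0,0.3]]}}

```text
time_s: 26.48
ee_pos: [0.425, -0.3467, 0.0472]
ee_rot: [1.631, 2.683, 0.0]
ft_force: [-0.5, 1.1, 5.8]
width: 0.0399
```

Emit:
{"api": "arm_command", "payload": {"deltas": [[0,0,-0.5,0,0,0,0.3],[0,0,-1,0,0,0,0.3],[0,0,-1,0,0,0,0.3],[0,0,-1,0,0,0,0.3]]}}

```text
time_s: 26.98
ee_pos: [0.4228, -0.3463, 0.1452]
ee_rot: [-1.631, -2.682, 0.001]
ft_force: [0.3, -0.0, -2.5]
width: 0.0399
```

```bash
python3 -c "
from h import *
plan(tr(0,-148,145),tr(0,-148,59.5))"
```

```text
at [ 0.4228 -0.3463  0.1452] yaw 117.38 tilt 0.16 tray [-125.9 -362.5] t 26.975 w 0.0399 F [ 0.3 -0.  -2.5]
[0.57, 1.0, 0.001] turnz 0.166 -> [ 0.485 -0.25   0.145] 87.5 rows>=3
[1.0, 0.587, 0.001] turnz -0.0 -> [ 0.548 -0.152  0.145] 87.5 rows>=2
[0.152, 0.089, 0.0] turnz -0.0 -> [ 0.558 -0.138  0.145] 87.5 rows>=1
--
[0.0, 0.0, 0.855] turnz -0.0 -> [ 0.558 -0.138  0.06 ] 87.5 rows>=2
--
```

Emit:
{"api": "arm_command", "payload": {"deltas": [[0.55,1,0,0,0,0.166,0.3],[0.55,1,0,0,0,0.166,0.3],[0.55,1,0,0,0,0.166,0.3],[0.55,1,0,0,0,0.166,0.3],[0.55,1,0,0,0,0.166,0.3]]}}

```text
time_s: 27.6
ee_pos: [0.4862, -0.2524, 0.1449]
ee_rot: [-2.267, -2.172, 0.003]
ft_force: [-0.6, -0.3, -0.4]
width: 0.0399
```

Emit:
{"api": "arm_command", "payload": {"deltas": [[1,0.587,0,0,0,0,0.3],[1,0.587,0,0,0,0,0.3],[1,0.587,0,0,0,0,0.3]]}}

```text
time_s: 27.98
ee_pos: [0.5528, -0.1487, 0.1463]
ee_rot: [-2.258, -2.182, -0.008]
ft_force: [-0.1, -1.0, -0.6]
width: 0.0398
```

Emit:
{"api": "arm_command", "payload": {"deltas": [[0.13,0.089,0,0,0,0,0.3],[0.13,0.089,0,0,0,0,0.3],[0.13,0.089,0,0,0,0,0.3],[0.13,0.089,0,0,0,0,0.3]]}}

```text
time_s: 28.48
ee_pos: [0.5595, -0.1428, 0.1462]
ee_rot: [2.271, 2.171, -0.001]
ft_force: [-0.0, 0.3, -1.7]
width: 0.0398
```

```bash
python3 -c "
from h import *
plan(tr(0,-152,60))"
```

```text
at [ 0.5595 -0.1428  0.1462] yaw 87.42 tilt 0.04 tray [   1.8 -153.2] t 28.475 w 0.0398 F [-0.   0.3 -1.7]
[0.012, -0.018, 0.862] turnz -0.0004 -> [ 0.558 -0.142  0.06 ] 87.5 rows>=2
--
```

Emit:
{"api": "arm_command", "payload": {"deltas": [[0.01,-0.018,0.3,0,0,0,0.3],[0.01,-0.018,0.55,0,0,0,0.3],[0.01,-0.018,0.75,0,0,0,0.3],[0.01,-0.018,0.86,0,0,0,0.3],[0.01,-0.018,0.86,0,0,0,0.3],[0.01,-0.018,0.86,0,0,0,0.3]]}}

```text
time_s: 29.22
ee_pos: [0.5588, -0.1407, 0.0609]
ee_rot: [2.268, 2.172, 0.001]
ft_force: [1.3, 0.9, -1.4]
width: 0.04
```

```bash
python3 -c "
from h import *
plan()"
```

```text
at [ 0.5588 -0.1407  0.0609] yaw 87.51 tilt 0.08 tray [   1.  -151.1] t 29.225 w 0.04 F [ 1.3  0.9 -1.4]
```

Emit:
{"api": "arm_command", "payload": {"deltas": [[0,0,0.015,0,0,0,0.3],[0,0,0.015,0,0,0,0.75],[0,0,0.015,0,0,0,0.75],[0,0,0.015,0,0,0,0.75],[0,0,-0.4,0,0,0,0.8],[0,0,-0.85,0,0,0,0.8],[0,0,-0.85,0,0,0,0.8],[0,0,-0.85,0,0,0,0.8]]}}

```text
time_s: 30.22
ee_pos: [0.5576, -0.1407, 0.1448]
ee_rot: [-2.269, -2.172, 0.001]
ft_force: [0.8, 0.0, 0.5]
width: 0.0746
```

```bash
python3 -c "
from h import *
b=snap('top')
for n in '26': print(n,find(n,b))
plan(np.r_[.5222,-.4148,.14,45.6])"
```

```text
2 (np.float64(0.7428797267440997), array([498.3, 194.3]), np.int32(301), array([ 0.5211, -0.4145,  0.06  ]))
6 (np.float64(1.1328020339613956), array([464.5, 151. ]), np.int32(295), array([ 0.6246, -0.3377,  0.06  ]))
at [ 0.5572 -0.1407  0.1441] yaw 87.52 tilt 0.15 tray [  -0.6 -151.1] t 30.275 w 0.0745 F [-0.2 -0.8  0.4]
[-1.0, -0.084, 0.015] turnz 0.2329 -> [ 0.545 -0.24   0.143] 45.6 rows>=4
[-1.0, 0.757, 0.019] turnz -0.0 -> [ 0.529 -0.365  0.141] 45.6 rows>=3
[-0.403, 0.305, 0.008] turnz -0.0 -> [ 0.522 -0.415  0.14 ] 45.6 rows>=1
--
```

Emit:
{"api": "arm_command", "payload": {"deltas": [[-1,-0.084,0,0,0,0.2329,0.8],[-1,-0.084,0,0,0,0.2329,0.8],[-1,-0.084,0,0,0,0.2329,0.8],[-1,-0.084,0,0,0,0.2329,0.8],[-1,-0.084,0,0,0,0.2329,0.8],[-1,-0.084,0,0,0,0.2329,0.8]]}}

```text
time_s: 31.02
ee_pos: [0.5451, -0.2398, 0.1443]
ee_rot: [-2.893, -1.221, 0.002]
ft_force: [0.9, -0.2, 0.5]
width: 0.0748
```

Emit:
{"api": "arm_command", "payload": {"deltas": [[-1,0.757,0,0,0,0,0.8],[-1,0.757,0,0,0,0,0.8],[-1,0.757,0,0,0,0,0.8]]}}

```text
time_s: 31.4
ee_pos: [0.5257, -0.3729, 0.1442]
ee_rot: [2.899, 1.202, -0.007]
ft_force: [-0.7, 0.1, -0.7]
width: 0.0745
```

Emit:
{"api": "arm_command", "payload": {"deltas": [[-0.4,0.305,0,0,0,0,0.8],[-0.4,0.305,0,0,0,0,0.8],[-0.4,0.305,0,0,0,0,0.8],[-0.4,0.305,0,0,0,0,0.8],[-0.4,0.305,0,0,0,0,0.8]]}}

```text
time_s: 32.02
ee_pos: [0.5242, -0.413, 0.1454]
ee_rot: [-2.894, -1.221, -0.001]
ft_force: [0.5, 0.4, 0.2]
width: 0.0742
```

```bash
python3 -c "
from h import *
plan(np.r_[.5212,-.4148,.046,45.6])"
```

```text
at [ 0.5242 -0.413   0.1454] yaw 45.74 tilt 0.04 tray [ -21.7 -424.6] t 32.025 w 0.0742 F [0.5 0.4 0.2]
[-0.034, -0.009, 0.994] turnz 0.0008 -> [ 0.521 -0.415  0.046] 45.6 rows>=2
--
```

Emit:
{"api": "arm_command", "payload": {"deltas": [[-0.03,-0.01,0.5,0,0,0,0.8],[-0.03,-0.01,0.8,0,0,0,0.8],[-0.03,-0.01,0.99,0,0,0,0.8],[-0.03,-0.01,0.99,0,0,0,0.8],[-0.03,-0.01,0.99,0,0,0,0.3],[-0.03,-0.01,0.99,0,0,0,0.3],[-0.03,-0.01,0.99,0,0,0,0.3],[-0.03,-0.01,0.99,0,0,0,0.3]]}}

```text
time_s: 33.02
ee_pos: [0.5211, -0.4164, 0.0469]
ee_rot: [2.895, 1.217, 0.001]
ft_force: [-0.1, -1.0, 2.7]
width: 0.0399
```

Emit:
{"api": "arm_command", "payload": {"deltas": [[0,0,0,0,0,0,0.3],[0,0,0,0,0,0,0.3]]}}

```text
time_s: 33.28
ee_pos: [0.5211, -0.4164, 0.0469]
ee_rot: [2.895, 1.217, 0.001]
ft_force: [0.4, 0.4, 4.0]
width: 0.0401
```

Emit:
{"api": "arm_command", "payload": {"deltas": [[0,0,-0.5,0,0,0,0.3],[0,0,-1,0,0,0,0.3],[0,0,-1,0,0,0,0.3],[0,0,-1,0,0,0,0.3]]}}

```text
time_s: 33.78
ee_pos: [0.5195, -0.4152, 0.1449]
ee_rot: [-2.894, -1.216, 0.003]
ft_force: [-0.6, -0.3, -1.7]
width: 0.0395
```

```bash
python3 -c "
from h import *
plan(tr(0,126,146),tr(0,126,59.5))"
```

```text
at [ 0.5195 -0.4152  0.1449] yaw 45.60 tilt 0.19 tray [ -26.3 -427. ] t 33.775 w 0.0395 F [-0.6 -0.3 -1.7]
[1.0, -0.815, -0.003] turnz -0.2328 -> [ 0.531 -0.287  0.145] 87.5 rows>=4
[1.0, 0.048, -0.002] turnz -0.0 -> [ 0.54  -0.187  0.145] 87.5 rows>=2
[1.0, 0.048, -0.002] turnz -0.0 -> [ 0.549 -0.087  0.146] 87.5 rows>=2
[1.0, 0.048, -0.002] turnz -0.0 -> [0.559 0.012 0.146] 87.5 rows>=2
[1.0, 0.048, -0.002] turnz -0.0 -> [0.568 0.112 0.146] 87.5 rows>=2
[0.242, 0.012, -0.0] turnz -0.0 -> [0.57  0.136 0.146] 87.5 rows>=1
--
[0.0, 0.0, 0.865] turnz -0.0 -> [0.57  0.136 0.06 ] 87.5 rows>=2
--
```

Emit:
{"api": "arm_command", "payload": {"deltas": [[1,-0.815,0,0,0,-0.2328,0.3],[1,-0.815,0,0,0,-0.2328,0.3],[1,-0.815,0,0,0,-0.2328,0.3],[1,-0.815,0,0,0,-0.2328,0.3],[1,-0.815,0,0,0,-0.2328,0.3],[1,-0.815,0,0,0,-0.2328,0.3]]}}

```text
time_s: 34.52
ee_pos: [0.5315, -0.2874, 0.1449]
ee_rot: [-2.271, -2.167, 0.001]
ft_force: [-0.6, -0.1, -1.5]
width: 0.0399
```

Emit:
{"api": "arm_command", "payload": {"deltas": [[1,0.048,0,0,0,0,0.3],[1,0.048,0,0,0,0,0.3]]}}

```text
time_s: 34.78
ee_pos: [0.5417, -0.1845, 0.146]
ee_rot: [-2.268, -2.171, -0.003]
ft_force: [0.9, -0.2, -1.3]
width: 0.0397
```

Emit:
{"api": "arm_command", "payload": {"deltas": [[1,0.048,0,0,0,0,0.3],[1,0.048,0,0,0,0,0.3]]}}

```text
time_s: 35.02
ee_pos: [0.5507, -0.084, 0.1463]
ee_rot: [-2.267, -2.173, -0.002]
ft_force: [-0.2, -0.3, -1.7]
width: 0.0397
```

Emit:
{"api": "arm_command", "payload": {"deltas": [[1,0.048,0,0,0,0,0.3],[1,0.048,0,0,0,0,0.3]]}}

```text
time_s: 35.28
ee_pos: [0.5597, 0.0157, 0.1463]
ee_rot: [-2.267, -2.173, -0.002]
ft_force: [1.5, 0.0, -1.7]
width: 0.0398
```

Emit:
{"api": "arm_command", "payload": {"deltas": [[1,0.048,0,0,0,0,0.3],[1,0.048,0,0,0,0,0.3],[1,0.048,0,0,0,0,0.3]]}}

```text
time_s: 35.65
ee_pos: [0.5684, 0.1168, 0.1463]
ee_rot: [-2.261, -2.177, -0.004]
ft_force: [-0.1, -0.4, -2.3]
width: 0.0398
```

Emit:
{"api": "arm_command", "payload": {"deltas": [[0.24,0.01,0,0,0,0,0.3],[0.24,0.01,0,0,0,0,0.3],[0.24,0.01,0,0,0,0,0.3],[0.24,0.01,0,0,0,0,0.3]]}}

```text
time_s: 36.15
ee_pos: [0.5712, 0.1333, 0.1461]
ee_rot: [2.272, 2.169, -0.002]
ft_force: [1.0, -0.9, -1.2]
width: 0.0399
```

```bash
python3 -c "
from h import *
plan(tr(0,126,59.5))
a=snap('scene','s2.png');cv2.imwrite('pics/c7.png',cv2.resize(a[160:310,220:400],None,fx=4,fy=4,interpolation=cv2.INTER_CUBIC))"
```

```text
at [0.5712 0.1333 0.1461] yaw 87.35 tilt 0.08 tray [  1.4 123.2] t 36.15 w 0.0399 F [ 1.  -0.9 -1.2]
[0.028, -0.014, 0.866] turnz -0.0008 -> [0.57  0.136 0.06 ] 87.5 rows>=2
--
```

View pics/c7.png

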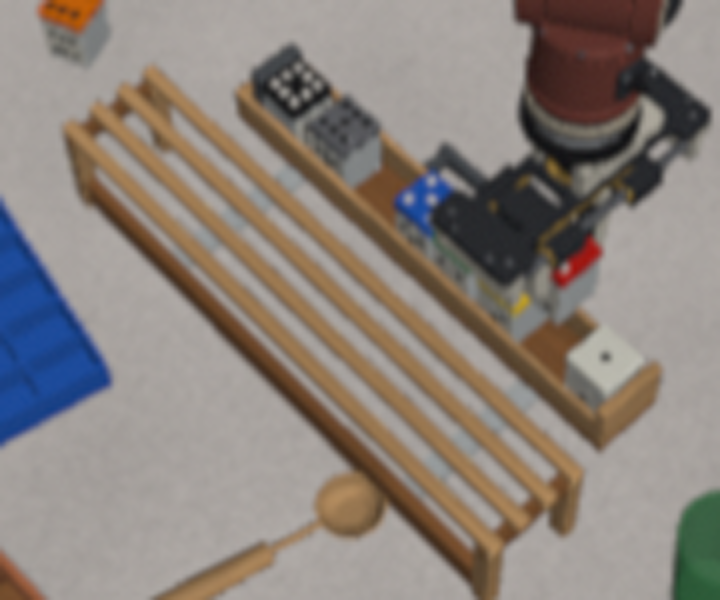

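Emit:
{"api": "arm_command", "payload": {"deltas": [[0.025,-0.014,0.2,0,0,0,0.3],[0.025,-0.014,0.3,0,0,0,0.3],[0.025,-0.014,0.55,0,0,0,0.3],[0.025,-0.014,0.75,0,0,0,0.3],[0.025,-0.014,0.87,0,0,0,0.3],[0.025,-0.014,0.87,0,0,0,0.3],[0.025,-0.014,0.87,0,0,0,0.3]]}}

```text
time_s: 37.08
ee_pos: [0.5702, 0.1379, 0.0597]
ee_rot: [2.269, 2.172, 0.001]
ft_force: [0.4, -0.4, -1.4]
width: 0.0399
```

```bash
python3 -c "
from h import *
plan()"
```

```text
at [0.5702 0.1379 0.0597] yaw 87.49 tilt 0.05 tray [  0.2 127.7] t 37.075 w 0.0399 F [ 0.4 -0.4 -1.4]
```

Emit:
{"api": "arm_command", "payload": {"deltas": [[0,0,0.005,0,0,0,0.3],[0,0,0.005,0,0,0,0.75],[0,0,0.005,0,0,0,0.75],[0,0,0.005,0,0,0,0.75],[0,0,-0.4,0,0,0,0.8],[0,0,-0.85,0,0,0,0.8],[0,0,-0.85,0,0,0,0.8],[0,0,-0.85,0,0,0,0.8]]}}

```text
time_s: 38.08
ee_pos: [0.5693, 0.1375, 0.144]
ee_rot: [-2.269, -2.172, 0.001]
ft_force: [0.5, -0.6, -0.2]
width: 0.0746
```

```bash
python3 -c "
from h import *
b=snap('top')
for n in '6': print(n,find(n,b))
plan(np.r_[.6248,-.3384,.145,110.5])"
```

```text
6 (np.float64(1.1328020339613956), array([464.5, 151. ]), np.int32(295), array([ 0.6246, -0.3377,  0.06  ]))
at [0.5689 0.1373 0.1433] yaw 87.50 tilt 0.13 tray [ -1.  127.1] t 38.125 w 0.0746 F [-0.7 -0.7  0.4]
[-1.0, 0.162, -0.004] turnz -0.1278 -> [0.581 0.037 0.144] 110.5 rows>=3
[-1.0, -0.246, -0.004] turnz -0.0 -> [ 0.593 -0.066  0.144] 110.5 rows>=2
[-1.0, -0.246, -0.004] turnz -0.0 -> [ 0.605 -0.168  0.144] 110.5 rows>=2
[-1.0, -0.246, -0.004] turnz -0.0 -> [ 0.617 -0.27   0.145] 110.5 rows>=2
[-0.668, -0.164, -0.002] turnz -0.0 -> [ 0.625 -0.338  0.145] 110.5 rows>=2
--
```

Emit:
{"api": "arm_command", "payload": {"deltas": [[-1,0.162,0,0,0,-0.1278,0.8],[-1,0.162,0,0,0,-0.1278,0.8],[-1,0.162,0,0,0,-0.1278,0.8],[-1,0.162,0,0,0,-0.1278,0.8]]}}

```text
time_s: 38.62
ee_pos: [0.5808, 0.0383, 0.1433]
ee_rot: [-1.79, -2.579, -0.0]
ft_force: [-0.4, 0.7, 0.3]
width: 0.0746
```

Emit:
{"api": "arm_command", "payload": {"deltas": [[-1,-0.246,0,0,0,0,0.8],[-1,-0.246,0,0,0,0,0.8]]}}

```text
time_s: 38.88
ee_pos: [0.5937, -0.0651, 0.1439]
ee_rot: [-1.789, -2.582, 0.001]
ft_force: [-0.1, -0.8, 0.1]
width: 0.0745
```

Emit:
{"api": "arm_command", "payload": {"deltas": [[-1,-0.246,0,0,0,0,0.8],[-1,-0.246,0,0,0,0,0.8]]}}

```text
time_s: 39.12
ee_pos: [0.6059, -0.1684, 0.1438]
ee_rot: [-1.791, -2.581, 0.001]
ft_force: [-0.8, 0.1, -0.3]
width: 0.0744
```

Emit:
{"api": "arm_command", "payload": {"deltas": [[-1,-0.246,0,0,0,0,0.8],[-1,-0.246,0,0,0,0,0.8],[-1,-0.246,0,0,0,0,0.8]]}}

```text
time_s: 39.5
ee_pos: [0.6173, -0.2727, 0.1431]
ee_rot: [-1.798, -2.576, 0.003]
ft_force: [0.0, 1.2, -0.5]
width: 0.0745
```

Emit:
{"api": "arm_command", "payload": {"deltas": [[-0.668,-0.164,0,0,0,0,0.8],[-0.668,-0.164,0,0,0,0,0.8],[-0.668,-0.164,0,0,0,0,0.8],[-0.668,-0.164,0,0,0,0,0.8],[-0.668,-0.164,0,0,0,0,0.8],[-0.668,-0.164,0,0,0,0,0.8]]}}

```text
time_s: 40.25
ee_pos: [0.6259, -0.3368, 0.1445]
ee_rot: [-1.789, -2.583, -0.001]
ft_force: [0.0, 0.3, -0.4]
width: 0.0743
```

```bash
python3 -c "
from h import *
plan(np.r_[.6248,-.3384,.046,110.5])"
```

```text
at [ 0.6259 -0.3368  0.1445] yaw 110.59 tilt 0.02 tray [  76.6 -344.1] t 40.25 w 0.0743 F [ 0.   0.3 -0.4]
[-0.011, -0.016, 0.985] turnz 0.0005 -> [ 0.625 -0.338  0.046] 110.5 rows>=2
--
```

Emit:
{"api": "arm_command", "payload": {"deltas": [[-0.01,-0.016,0.5,0,0,0,0.8],[-0.01,-0.016,0.8,0,0,0,0.8],[-0.01,-0.016,0.98,0,0,0,0.8],[-0.01,-0.016,0.98,0,0,0,0.8],[-0.01,-0.016,0.98,0,0,0,0.3],[-0.01,-0.016,0.98,0,0,0,0.3],[-0.01,-0.016,0.98,0,0,0,0.3],[-0.01,-0.016,0.98,0,0,0,0.3]]}}

```text
time_s: 41.25
ee_pos: [0.6248, -0.3395, 0.0468]
ee_rot: [1.79, 2.581, 0.0]
ft_force: [-0.8, -0.7, 2.5]
width: 0.0396
```

Emit:
{"api": "arm_command", "payload": {"deltas": [[0,0,0,0,0,0,0.3],[0,0,0,0,0,0,0.3]]}}

```text
time_s: 41.5
ee_pos: [0.6248, -0.3395, 0.0468]
ee_rot: [1.79, 2.581, 0.0]
ft_force: [0.3, 0.6, 3.5]
width: 0.0397
```

Emit:
{"api": "arm_command", "payload": {"deltas": [[0,0,-0.5,0,0,0,0.3],[0,0,-1,0,0,0,0.3],[0,0,-1,0,0,0,0.3],[0,0,-1,0,0,0,0.3]]}}

```text
time_s: 42.0
ee_pos: [0.6234, -0.3393, 0.145]
ee_rot: [-1.789, -2.58, 0.002]
ft_force: [0.2, 0.7, -1.8]
width: 0.0395
```

```bash
python3 -c "
from h import *
plan(tr(0,-56,155),tr(0,-56,59.5))"
```

```text
at [ 0.6234 -0.3393  0.145 ] yaw 110.52 tilt 0.15 tray [  74.2 -346.7] t 42.0 w 0.0395 F [ 0.2  0.7 -1.8]
[1.0, 0.153, -0.034] turnz 0.1279 -> [ 0.603 -0.24   0.148] 87.5 rows>=3
[1.0, -0.255, -0.034] turnz -0.0 -> [ 0.582 -0.139  0.152] 87.5 rows>=2
[0.926, -0.237, -0.032] turnz -0.0 -> [ 0.562 -0.046  0.155] 87.5 rows>=2
--
[0.0, 0.0, 0.955] turnz -0.0 -> [ 0.562 -0.046  0.06 ] 87.5 rows>=2
--
```

Emit:
{"api": "arm_command", "payload": {"deltas": [[0,0,-0.12,0,0,0.1279,0.3],[1,0.1,-0.12,0,0,0.1279,0.3],[1,0.1,-0.12,0,0,0.1279,0.3],[1,0.1,-0.12,0,0,0.1279,0.3],[1,0.1,-0.12,0,0,0.1279,0.3]]}}

```text
time_s: 42.62
ee_pos: [0.5978, -0.2434, 0.1566]
ee_rot: [-2.269, -2.17, 0.004]
ft_force: [0.4, -1.0, -1.5]
width: 0.0397
```

Emit:
{"api": "arm_command", "payload": {"deltas": [[1,-0.255,0,0,0,0,0.3],[1,-0.255,0,0,0,0,0.3],[1,-0.255,0,0,0,0,0.3]]}}

```text
time_s: 43.0
ee_pos: [0.5775, -0.138, 0.1578]
ee_rot: [-2.262, -2.176, -0.001]
ft_force: [1.0, -0.2, -1.0]
width: 0.0403
```

Emit:
{"api": "arm_command", "payload": {"deltas": [[0.9,-0.2,0,0,0,0,0.3],[0.9,-0.2,0,0,0,0,0.3],[0.9,-0.2,0,0,0,0,0.3],[0.9,-0.2,0,0,0,0,0.3],[0.9,-0.2,0,0,0,0,0.3],[0.9,-0.2,0,0,0,0,0.3]]}}

```text
time_s: 43.75
ee_pos: [0.5618, -0.0521, 0.158]
ee_rot: [2.272, 2.169, -0.001]
ft_force: [0.4, 0.0, -0.9]
width: 0.0397
```

```bash
python3 -c "
from h import *
plan(tr(0,-57,120),tr(0,-57,59.5))"
```

```text
at [ 0.5618 -0.0521  0.158 ] yaw 87.34 tilt 0.03 tray [  0.2 -62.4] t 43.75 w 0.0397 F [ 0.4  0.  -0.9]
[0.054, -0.002, 0.38] turnz -0.0009 -> [ 0.562 -0.047  0.12 ] 87.5 rows>=1
--
[0.0, 0.0, 0.605] turnz -0.0 -> [ 0.562 -0.047  0.06 ] 87.5 rows>=1
--
```

Emit:
{"api": "arm_command", "payload": {"deltas": [[0.045,0,0.3,0,0,0,0.3],[0.045,0,0.3,0,0,0,0.3],[0.045,0,0.3,0,0,0,0.3],[0.045,0,0.3,0,0,0,0.3]]}}

```text
time_s: 44.25
ee_pos: [0.5626, -0.0462, 0.1293]
ee_rot: [2.269, 2.171, 0.002]
ft_force: [-0.3, 0.9, -0.9]
width: 0.0396
```

```bash
python3 -c "
from h import *
plan(tr(0,-57,59.5))"
```

```text
at [ 0.5626 -0.0462  0.1293] yaw 87.46 tilt 0.12 tray [  0.7 -56.5] t 44.25 w 0.0396 F [-0.3  0.9 -0.9]
[-0.005, -0.007, 0.698] turnz -0.0002 -> [ 0.562 -0.047  0.06 ] 87.5 rows>=2
--
```

Emit:
{"api": "arm_command", "payload": {"deltas": [[0,-0.007,0.2,0,0,0,0.3],[0,-0.007,0.4,0,0,0,0.3],[0,-0.007,0.6,0,0,0,0.3],[0,-0.007,0.7,0,0,0,0.3],[0,-0.007,0.7,0,0,0,0.3],[0,-0.007,0.7,0,0,0,0.3]]}}

```text
time_s: 45.0
ee_pos: [0.5617, -0.0459, 0.0589]
ee_rot: [2.269, 2.172, 0.002]
ft_force: [-0.4, -0.9, -0.9]
width: 0.0397
```

Emit:
{"api": "arm_command", "payload": {"deltas": [[0,0,0.005,0,0,0,0.75],[0,0,0.005,0,0,0,0.75],[0,0,0.005,0,0,0,0.75],[0,0,-0.4,0,0,0,0.75],[0,0,-0.8,0,0,0,0.75],[0,0,-0.8,0,0,0,0.75]]}}

```text
time_s: 45.75
ee_pos: [0.5635, -0.0456, 0.1415]
ee_rot: [2.266, 2.168, 0.008]
ft_force: [-0.0, -0.1, -0.3]
width: 0.0698
```

Emit:
{"api": "arm_command", "payload": {"deltas": [[-1,0,0,0,0,0,0.75],[-1,0,0,0,0,0,0.75],[-1,0,0,0,0,0,0.75]]}}

```text
time_s: 46.12
ee_pos: [0.5552, -0.1508, 0.1367]
ee_rot: [-2.278, -2.163, 0.006]
ft_force: [-0.8, 0.4, -0.6]
width: 0.0698
```

```bash
python3 -c "
from h import *
plan(tr(0,-185,120),tr(0,-185,60))
a=snap('scene','s3.png');cv2.imwrite('pics/c8.png',cv2.resize(a[160:310,220:400],None,fx=4,fy=4,interpolation=cv2.INTER_CUBIC))"
```

```text
at [ 0.5552 -0.1508  0.1367] yaw 87.04 tilt 0.22 tray [  -2.2 -161.3] t 46.125 w 0.0698 F [-0.8  0.4 -0.6]
[-0.237, 0.024, 0.167] turnz -0.0026 -> [ 0.556 -0.175  0.12 ] 87.5 rows>=1
--
[0.0, 0.0, 0.6] turnz -0.0 -> [ 0.556 -0.175  0.06 ] 87.5 rows>=1
--
```

View pics/c8.png

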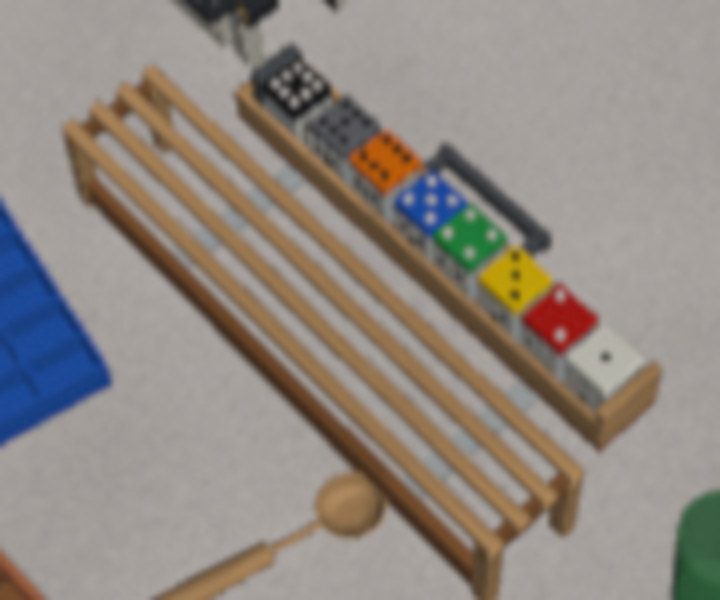

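Emit:
{"api": "arm_command", "payload": {"deltas": [[-0.27,0.02,0,0,0,0,0.75],[-0.27,0.02,0,0,0,0,0.75],[-0.27,0.02,0.3,0,0,0,0.75],[-0.27,0.02,0.3,0,0,0,0.75]]}}

```text
time_s: 46.68
ee_pos: [0.5559, -0.1701, 0.1064]
ee_rot: [-2.262, -2.172, 0.003]
ft_force: [0.7, 0.1, 0.3]
width: 0.0695
```

```bash
python3 -c "
from h import *
plan(tr(0,-185,60))"
```

```text
at [ 0.5559 -0.1701  0.1064] yaw 87.66 tilt 0.34 tray [  -0.6 -180.6] t 46.675 w 0.0695 F [0.7 0.1 0.3]
[-0.044, 0.006, 0.464] turnz 0.0009 -> [ 0.556 -0.175  0.06 ] 87.5 rows>=1
--
```

Emit:
{"api": "arm_command", "payload": {"deltas": [[-0.045,0.006,0.46,0,0,0,0.75],[-0.045,0.006,0.46,0,0,0,0.75],[-0.045,0.006,0.46,0,0,0,0.3],[-0.045,0.006,0.46,0,0,0,0.3],[-0.045,0.006,0.46,0,0,0,0.3],[-0.045,0.006,0.46,0,0,0,0.3]], "force": 20}}

```text
time_s: 47.42
ee_pos: [0.5571, -0.1773, 0.0634]
ee_rot: [-2.269, -2.171, 0.002]
ft_force: [-4.1, 0.2, 6.2]
width: 0.0438
```

Emit:
{"api": "arm_command", "payload": {"deltas": [[0.06,0,0,0,0,0,0.3],[0.12,0,0,0,0,0,0.3],[0.18,0,0,0,0,0,0.3],[0.24,0,0,0,0,0,0.3],[0.3,0,0,0,0,0,0.3],[0.36,0,0,0,0,0,0.3],[0.42,0,0,0,0,0,0.3],[0.42,0,0,0,0,0,0.3]]}}

```text
time_s: 48.42
ee_pos: [0.5587, -0.1405, 0.0634]
ee_rot: [2.269, 2.167, -0.01]
ft_force: [-3.5, -5.9, 6.9]
width: 0.0434
```

```bash
python3 -c "
from h import *
plan(tr(0,-135,60))"
```

```text
at [ 0.5587 -0.1405  0.0634] yaw 87.35 tilt 0.44 tray [   0.9 -150.9] t 48.425 w 0.0434 F [-3.5 -5.9  6.9]
[0.159, -0.01, 0.034] turnz -0.0008 -> [ 0.559 -0.125  0.06 ] 87.5 rows>=1
--
```

Emit:
{"api": "arm_command", "payload": {"deltas": [[0.03,0,0,0,0,0,0.3],[0.06,0,0,0,0,0,0.3],[0.09,0,0,0,0,0,0.3],[0.11,0,0,0,0,0,0.3],[0.11,0,0,0,0,0,0.3]]}}

```text
time_s: 49.05
ee_pos: [0.5591, -0.1316, 0.0634]
ee_rot: [2.27, 2.164, -0.013]
ft_force: [-3.4, -9.6, 6.6]
width: 0.0439
```

```bash
python3 -c "
from h import *
plan()"
```

```text
at [ 0.5591 -0.1316  0.0634] yaw 87.27 tilt 0.57 tray [   0.9 -142. ] t 49.05 w 0.0439 F [-3.4 -9.6  6.6]
```

Emit:
{"api": "arm_command", "payload": {"deltas": [[0.02,0,0,0,0,0,0.3],[0.04,0,0,0,0,0,0.3],[0.05,0,0,0,0,0,0.3],[0.05,0,0,0,0,0,0.3]]}}

```text
time_s: 49.55
ee_pos: [0.5593, -0.129, 0.0634]
ee_rot: [2.27, 2.161, -0.016]
ft_force: [-3.4, -12.7, 6.3]
width: 0.0438
```

Emit:
{"api": "arm_command", "payload": {"deltas": [[0.02,0,0,0,0,0,0.3],[0.02,0,0,0,0,0,0.3]]}}

```text
time_s: 49.8
ee_pos: [0.5592, -0.1288, 0.0634]
ee_rot: [2.27, 2.158, -0.019]
ft_force: [-3.7, -14.7, 5.9]
width: 0.0435
```

```bash
python3 -c "
from h import *
plan()"
```

```text
at [ 0.5592 -0.1288  0.0634] yaw 87.11 tilt 0.87 tray [   0.9 -139.2] t 49.8 w 0.0435 F [ -3.7 -14.7   5.9]
```

Emit:
{"api": "arm_command", "payload": {"deltas": [[0.02,0,0,0,0,0,0.3],[0.04,0,0,0,0,0,0.3],[0.06,0,0,0,0,0,0.3],[0.06,0,0,0,0,0,0.3]]}}

```text
time_s: 50.3
ee_pos: [0.5593, -0.1281, 0.0634]
ee_rot: [2.27, 2.151, -0.027]
ft_force: [-2.4, -20.7, 5.3]
width: 0.0437
```

Emit:
{"api": "arm_command", "payload": {"deltas": [[-0.06,0,0,0,0,0,0.3],[-0.07,0,0,0,0,0,0.75],[-0.07,0,0,0,0,0,0.75],[-0.07,0,0,0,0,0,0.75],[-0.07,0,-0.4,0,0,0,0.75],[-0.07,0,-0.8,0,0,0,0.75],[-0.07,0,-0.8,0,0,0,0.75]]}}

```text
time_s: 51.18
ee_pos: [0.5631, -0.1173, 0.1454]
ee_rot: [2.264, 2.17, 0.008]
ft_force: [0.1, 0.6, -0.6]
width: 0.0697
```

Emit:
{"api": "arm_command", "payload": {"deltas": [[-0.3,-1,0,0,0,0,0.5],[-0.3,-1,0,0,0,0,0.3],[-0.3,-1,0,0,0,0,0.1],[-0.3,-1,0,0,0,0,0]]}}

```text
time_s: 51.68
ee_pos: [0.4603, -0.1434, 0.142]
ee_rot: [2.269, 2.173, 0.002]
ft_force: [0.4, 0.3, -0.5]
width: 0.0343
```

```bash
python3 -c "
from h import *
plan(tr(-140,0,130),tr(-100,0,130),tr(-100,0,33),tr(-76,0,33))
a=snap('scene','s4.png');b=snap('top','top4.png')
cv2.imwrite('pics/c9.png',np.vstack([cv2.resize(a[160:280,240:400],(640,480),interpolation=cv2.INTER_CUBIC)[140:440],cv2.resize(b[145:215,225:425],None,fx=3.2,fy=3.2,interpolation=cv2.INTER_CUBIC)]))"
```

```text
at [ 0.4603 -0.1434  0.142 ] yaw 87.54 tilt 0.08 tray [ -97.3 -158.1] t 51.675 w 0.0343 F [ 0.4  0.3 -0.5]
[1.0, -0.27, 0.076] turnz 0.0002 -> [ 0.438 -0.042  0.134] 87.5 rows>=2
[0.581, -0.157, 0.044] turnz -0.0 -> [0.425 0.016 0.13 ] 87.5 rows>=1
--
[-0.0, 0.4, -0.0] turnz -0.0 -> [0.464 0.015 0.13 ] 87.5 rows>=1
--
[0.0, 0.0, 0.97] turnz -0.0 -> [0.464 0.015 0.033] 87.5 rows>=2
--
[-0.0, 0.24, -0.0] turnz -0.0 -> [0.488 0.014 0.033] 87.5 rows>=1
--
```

View pics/c9.png

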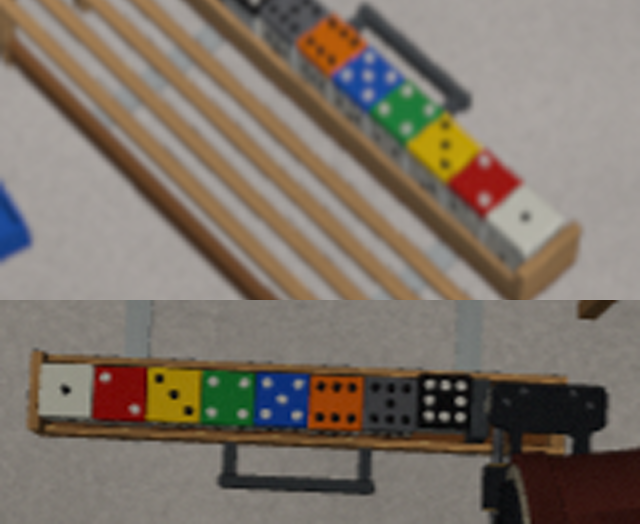

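Emit:
{"api": "arm_command", "payload": {"deltas": [[1,-0.15,0,0,0,0.25,0],[1,-0.15,0,0,0,0.25,0],[1,-0.15,0,0,0,0.25,0],[1,-0.15,0,0,0,0.25,0],[1,-0.15,0,0,0,0.25,0],[1,-0.15,0,0,0,0.25,0]]}}

```text
time_s: 52.52
ee_pos: [0.4493, -0.043, 0.1422]
ee_rot: [-2.926, -1.143, -0.0]
ft_force: [0.6, 0.5, -0.6]
width: 0.0005
```

Emit:
{"api": "arm_command", "payload": {"deltas": [[0,0,0,0,0,0.25,0],[0,0,0,0,0,0.25,0],[0,0,0,0,0,0.25,0],[0,0,0,0,0,0.25,0],[0,0,0,0,0,0.25,0],[0,0,0,0,0,0.25,0]]}}

```text
time_s: 53.28
ee_pos: [0.4488, -0.0434, 0.1422]
ee_rot: [-3.141, 0.064, 0.0]
ft_force: [1.2, 0.5, 0.6]
width: 0.0005
```

```bash
python3 -c "
from h import *
plan(tr(-100,0,130,-2.5),tr(-100,0,31,-2.5),tr(-80,0,31,-2.5))"
```

```text
at [ 0.4488 -0.0434  0.1422] yaw -2.34 tilt 0.01 tray [-113.1  -58.7] t 53.275 w 0.0005 F [1.2 0.5 0.6]
[0.133, -0.587, 0.122] turnz 0.0009 -> [0.464 0.015 0.13 ] -2.5 rows>=1
--
[0.0, 0.0, 0.99] turnz -0.0 -> [0.464 0.015 0.031] -2.5 rows>=2
--
[0.2, 0.0, -0.0] turnz -0.0 -> [0.484 0.014 0.031] -2.5 rows>=1
--
```

Emit:
{"api": "arm_command", "payload": {"deltas": [[0.133,-0.587,0.12,0,0,0,0],[0.133,-0.587,0.12,0,0,0,0],[0.133,-0.587,0.12,0,0,0,0]]}}

```text
time_s: 53.65
ee_pos: [0.4644, 0.0144, 0.1301]
ee_rot: [3.141, -0.066, -0.001]
ft_force: [-0.5, -0.7, 0.5]
width: 0.0005
```

Emit:
{"api": "arm_command", "payload": {"deltas": [[0,0,0.5,0,0,0,0],[0,0,0.98,0,0,0,0],[0,0,0.98,0,0,0,0],[0,0,0.98,0,0,0,0]]}}

```text
time_s: 54.15
ee_pos: [0.4654, 0.0137, 0.0335]
ee_rot: [3.141, -0.071, 0.003]
ft_force: [-0.1, -1.0, 0.6]
width: 0.0004
```

Emit:
{"api": "arm_command", "payload": {"deltas": [[0.1,0,0,0,0,0,0],[0.2,0,0,0,0,0,0],[0.28,0,0,0,0,0,0],[0.34,0,0,0,0,0,0],[0.4,0,0,0,0,0,0],[0.46,0,0,0,0,0,0],[0.53,0,0,0,0,0,0],[0.6,0,0,0,0,0,0]]}}

```text
time_s: 55.15
ee_pos: [0.5241, 0.0119, 0.032]
ee_rot: [3.141, -0.069, -0.003]
ft_force: [-4.8, -0.3, 1.2]
width: 0.0002
```

```bash
python3 -c "
from h import *
plan(tr(20,0,31,-2.5))"
```

```text
at [0.5241 0.0119 0.032 ] yaw -2.51 tilt 0.11 tray [-40.3  -0.2] t 55.15 w 0.0002 F [-4.8 -0.3  1.2]
[0.603, -0.002, 0.01] turnz -0.0001 -> [0.584 0.009 0.031] -2.5 rows>=1
--
```

Pushing at ~5 N; continue slowly to the stop.

Emit:
{"api": "arm_command", "payload": {"deltas": [[0.07,0,0,0,0,0,0],[0.14,0,0,0,0,0,0],[0.21,0,0,0,0,0,0],[0.28,0,0,0,0,0,0],[0.35,0,0,0,0,0,0],[0.42,0,0,0,0,0,0],[0.48,0,0,0,0,0,0],[0.54,0,0,0,0,0,0]]}}

```text
time_s: 56.15
ee_pos: [0.5786, 0.0095, 0.0321]
ee_rot: [3.141, -0.069, -0.001]
ft_force: [-4.8, 0.3, -2.7]
width: 0.0003
```

Emit:
{"api": "arm_command", "payload": {"deltas": [[0.04,0,0,0,0,0,0],[0.08,0,0,0,0,0,0],[0.11,0,0,0,0,0,0],[0.11,0,0,0,0,0,0]]}}

```text
time_s: 56.65
ee_pos: [0.5905, 0.0091, 0.0325]
ee_rot: [-3.141, 0.069, -0.003]
ft_force: [-2.7, -0.8, -3.4]
width: 0.0006
```

```bash
python3 -c "
from h import *
plan(tr(32,0,31,-2.5))"
```

```text
at [0.5905 0.0091 0.0325] yaw -2.52 tilt 0.12 tray [26.2 -0.1] t 56.65 w 0.0006 F [-2.7 -0.8 -3.4]
[0.058, -0.001, 0.015] turnz -0.0001 -> [0.596 0.009 0.031] -2.5 rows>=1
--
```

Emit:
{"api": "arm_command", "payload": {"deltas": [[0.02,0,0,0,0,0,0],[0.04,0,0,0,0,0,0],[0.06,0,0,0,0,0,0],[0.06,0,0,0,0,0,0]]}}

```text
time_s: 57.15
ee_pos: [0.5958, 0.0089, 0.0326]
ee_rot: [-3.141, 0.069, -0.001]
ft_force: [-4.1, -0.1, 1.9]
width: 0.0004
```

Emit:
{"api": "arm_command", "payload": {"deltas": [[0.02,0,0,0,0,0,0],[0.03,0,0,0,0,0,0],[0.03,0,0,0,0,0,0]]}}

```text
time_s: 57.52
ee_pos: [0.5958, 0.0089, 0.0326]
ee_rot: [3.141, -0.069, -0.009]
ft_force: [-9.2, 0.0, 6.8]
width: 0.0004
```

```bash
python3 -c "
from h import *
plan()
a=snap('top','top5.png');b=snap('scene','s5.png')
cv2.imwrite('pics/c10.png',np.vstack([cv2.resize(b[170:310,220:400],(640,498),interpolation=cv2.INTER_CUBIC)[:300],cv2.resize(a[90:215,220:430],None,fx=640/210,fy=640/210,interpolation=cv2.INTER_CUBIC)[:299]]))"
```

```text
at [0.5958 0.0089 0.0326] yaw -2.51 tilt 0.33 tray [31.5 -0.1] t 57.525 w 0.0004 F [-9.2  0.   6.8]
```

View pics/c10.png

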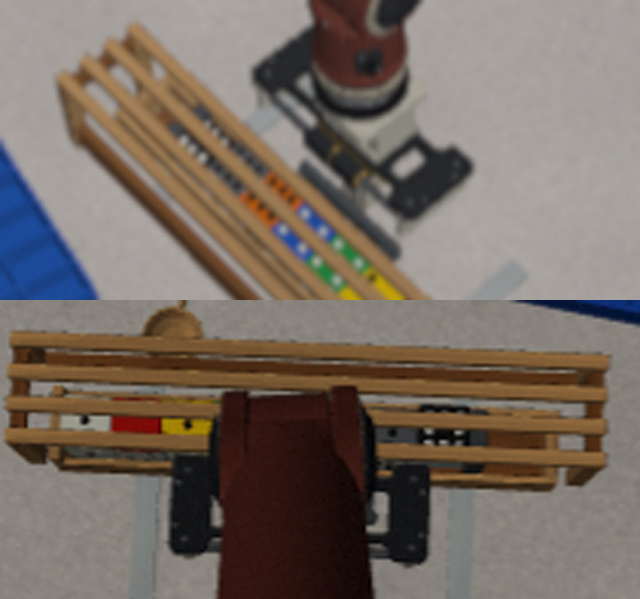

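Emit:
{"api": "arm_command", "payload": {"deltas": [[-0.3,0,0,0,0,0,0],[-0.8,0,0,0,0,0,0],[-1,0,0,0,0,0,0],[-1,0,-0.5,0,0,0,0],[-1,0,-1,0,0,0,0],[-1,0,-1,0,0,0,0]]}}

```text
time_s: 58.38
ee_pos: [0.5053, 0.0136, 0.1373]
ee_rot: [-3.139, 0.069, -0.028]
ft_force: [1.3, 0.0, -0.1]
width: 0.0001
```

Emit:
{"api": "arm_command", "payload": {"deltas": [[0,0.8,-1,0,0,0,0],[0,1,-1,0,0,0,0],[0,1,-1,0,0,0,0],[0,1,-1,0,0,0,0]]}}

```text
time_s: 58.88
ee_pos: [0.4954, -0.0873, 0.2325]
ee_rot: [-3.141, 0.072, -0.005]
ft_force: [0.2, -0.1, -0.4]
width: 0.0004
```

Emit:
{"api": "arm_command", "payload": {"deltas": [[0,1,0,0,0,0,0],[0,1,0,0,0,0,0],[0,1,0,0,0,0,0]]}}

```text
time_s: 59.25
ee_pos: [0.4894, -0.1881, 0.2302]
ee_rot: [-3.141, 0.074, 0.004]
ft_force: [-0.6, 0.5, 0.5]
width: 0.0006
```

```bash
python3 -c "
from h import *
plan()
a=snap('top','top6.png');b=snap('scene','s6.png')
# expected pixel of bar front top edge when home
P=[np.r_[T0+.04*XA+s*YA,.032] for s in(-.06,.06)]
print(proj('top',P).round(1), ((proj('top',P)-[220,90])*3.2).round())
cv2.imwrite('pics/c11.png',np.vstack([cv2.resize(b[180:310,220:400],None,fx=640/180,fy=640/180,interpolation=cv2.INTER_CUBIC)[:440],cv2.resize(a[115:165,220:420],None,fx=3.2,fy=3.2,interpolation=cv2.INTER_CUBIC)[:]]))"
```

```text
at [ 0.4894 -0.1881  0.2302] yaw -2.71 tilt 0.14 tray [ -66.3 -201.5] t 59.25 w 0.0006 F [-0.6  0.5  0.5]
[[343.7 162.6]
 [294.8 160.7]] [[396. 232.]
 [239. 226.]]
```

View pics/c11.png

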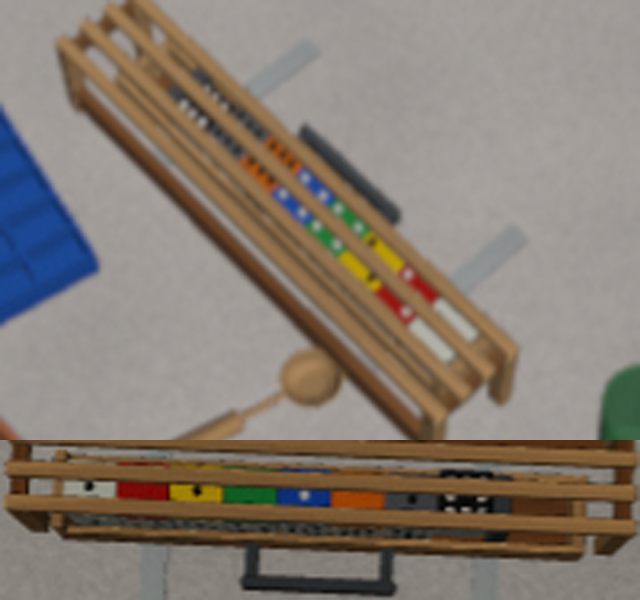

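```bash
python3 -c "
from h import *
a=cv2.imread('pics/top0.png').astype(int);b=cv2.imread('pics/top6.png').astype(int)
print('tumbler/salt region mean diff',np.abs(a-b)[125:212,125:205].mean().round(2))
manip.job_done()"
```

```text
tumbler/salt region mean diff 14.96
the job is handed in; nothing more can be done
```

```bash
python3 -c "
import cv2,numpy as np
I=[cv2.imread('pics/top%d.png'%i) for i in(0,6)]
for r in [(125,175,155,205),(180,212,128,172),(255,300,200,250)]:
    a,b=[i[r[0]:r[1],r[2]:r[3]].astype(int) for i in I]; print('mean diff',np.abs(a-b).mean().round(1),'brightness',a.mean().round(1),b.mean().round(1))
    s=cv2.phaseCorrelate(*[cv2.cvtColor(i[r[0]:r[1],r[2]:r[3]],cv2.COLOR_BGR2GRAY).astype(np.float32) for i in I]); print('shift px',np.round(s[0],2))"
```

```text
mean diff 12.6 brightness 79.5 92.0
shift px [-0.05  0.09]
mean diff 14.7 brightness 93.5 108.3
shift px [0.44 0.03]
mean diff 17.1 brightness 111.8 129.0
shift px [-0.1   0.45]
```

The job is done and handed in at about 59 s. No verdict comes back, so the checks below are mine.

**What I did:**
- All four loose tins (2, 4, 6 and 8) were there.
- I slid the bookend back to its far end, then lifted tins 7, 5 and 3 along the row to open gaps.
- I put 4, 8, 2 and 6 into their places and pushed the bookend up to about 20 N, by which point it had stopped moving.
- I pushed the tray in by its bar until it stopped moving and the push force rose to about 9 N.

**Last checks:**
- **Row:** the last pictures show tins 1 to 8 in order with no visible gaps, all standing upright, and the bookend beside tin 8. I judged this by eye and did not measure the gaps.
- **Tray:** the bar's front edge lay within about half a pixel of where it should be when the tray is home.
- **Tumbler and salt jar:** my first check, a plain comparison with the starting picture, gave a high difference of 15. The cause was that the whole picture had become brighter, which I only confirmed after handing in. A shift measurement then gave under 0.5 px (about 1 mm) for both, no more than for bare counter.

No check failed beyond that one, and none of the loose tins was seen to be knocked aside.

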